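# Snap the pivot clip of a bench viewer home with the fork tool

### The arm

A 6-joint arm with a two-finger parallel gripper is mounted at the origin on the work surface. World frame = base frame: x ahead of the robot, y to its left, z up, the work surface at z = 0. Lengths are in m, angles in rad, forces in N, time in s.
With the tool pointing down it reaches from about 0.35 to 0.975 m from the base axis. Payload 4.9 kg.
Tool frame: the origin (TCP) lies on the centre line of the jaws, within the pads' length; the fingertips stand 17 mm ahead of it and the grasp point (between the pads) lies 2 mm behind it; x points along the fingers, y is the direction in which the jaws open and shut, and the axes are right-handed (so a half turn about x gives the same grasp; the last joint's range is limited). The gripper opens to 85 mm and grips with 20 to 120 N. Pads are 22 mm wide; open, the fingers measure 114 mm over their backs; the gripper's body (76 mm by 85 mm) begins 54 mm behind the grasp point. The pads swing forward as they close: fully open they stand 13 mm farther back than shut.
Start: joints at [-0.119, 0.053, 1.613, -0, 1.476, -0.119], TCP at [0.625, 0, 0.214] pointing down, gripper open.
Joint ranges: [-3.01, 3.01], [-1.01, 2.22], [0.06, 2.58], [-1.02, 4.17], [0.09, 2.62], [-3.14, 3.14]. Speed limits (rad/s): [2.57, 2.57, 3.14, 3.14, 3.14, 3.14].

### API

Orientations are given as a unit quaternion [w, x, y, z].
In Python, from plant import status, viewer, manip gives the robot as it stands.
- The arm moves only by the tool drive_tool, never from a script. Its argument "plan" is a list of rows, each a list of 4 numbers: the shift along the tool's x, y, z in m, then the turn about the tool's x in units of 8 degrees (1.0 is 8 degrees). A call has 1 to 12 rows; each row is the pose to reach, as a shift and turn from the pose commanded when the call began, along the tool's axes at that moment; what a row does not reach only later rows make up. A row lasts 1/10 s, in which the tool goes at most 50 mm and 8.59 degrees, less where a joint would pass 70% of its speed; a pose out of reach is approached as far as the arm can. A call with a gripper value outside its range is refused whole. "fingers" is the finger opening in m, from 0 to 0.0854, set as the call begins (left out, the last holds). The fingers move at their own pace and stop on an object; the grip force is fixed at half the most. Time passes only in rows, so rows that repeat a pose let the fingers close. It gives the time, the measured TCP pose, the force and the opening at its end, in the units of the state.
- status.state(): the state, without advancing time (a new reading comes with each control period).
- viewer.grab_frame(name): name is "scene" or "side" or "wrist"; returns the picture (480x640x3 uint8, blue, green, red); there is no depth.
- viewer.calibration(name): a dict with "vfov" (degrees; the focal length in pixels is half the picture's height over the tangent of half this angle, whatever the lens; pixels are square), "cx", "cy" (the principal point, pixels), "rvec" (rotation vector, rad) and "tvec" (3), from world to camera coordinates, as OpenCV has them. Camera axes: x right, y down, z forward; pixel columns grow to the right and rows downward; lengths in m; the calibration is good to about 2 mm. A picture is of the moment at which its call begins: read the wrist's pose just before it. calibration takes no time and is no camera call; for the wrist camera it gives the pose at the moment of the call.
- manip.job_done(): hands the job in, once; it reports no verdict.
The state is a dict: "time": time; "joint_pos": joint angles; "joint_vel": joint speeds; "joint_efforts": joint torques, N m; "tool_pos": TCP position; "tool_rot": TCP orientation; "contact_force": force on the tool from outside, world axes, zero at the start; "ft_torque": the same for the moment, N m; "gripper_width": opening from 0.0 (shut) to 1.0 (fully open).
Only numpy, scipy, OpenCV 4.12 (cv2) and the standard library are available. Lean on these libraries where they do the work, as an engineer would, in place of code of your own. Each camera call takes 0.05 s, during which the arm holds its last target. There are 200 camera calls.

### The job

The magnifier arm of the bench viewer is held on its post by the orange split clip, which is waiting in its channel just above the post. Take the fork tool from its rest and use it, slanted to match the viewer's face so that it passes under the lamp bar, to push the clip sideways into the groove of the post until it snaps fully home. Then hang the fork upright in its rest again and let go; do not touch the clip with the fingers, and leave the jar, the dish and the weight block where they are.

Things in the scene. Friction and masses are not known exactly. Their poses are not given: they have to be found in the camera images.
- viewer: Bench viewer, fixed: black foot 150 x 170 mm, white head 170 mm wide whose flat sloping face looks to +x and up. Origin under the foot at table level, z up, y lateral. Down-slope direction D = (0.574, 0, -0.819) (35 degrees from vertical), outward normal N = (0.819, 0, 0.574) in this frame. The face runs from 72 mm up-slope to 75 mm down-slope of the post axis.
- post_groove (a point): Centre of the groove of the steel post, which stands on the face along N: on the post axis, 12 mm off the face, at (0.0098, 0, 0.1119) in the viewer's frame, axes as the viewer's. Groove diameter 28 mm, 13 mm wide; 40 mm collars either side of it. Two 22 mm high rails along D, 39 mm either side of the axis, guide the clip's back from 72 to 12 mm up-slope; the middle is open, 65 mm wide.
- lamp_bar (a point): Middle of the white lamp bar, 16 mm thick, running along the viewer's y, 88 mm up-slope of the post axis and 38 mm off the face plane; brackets 80 mm either side carry it. The fork must come from up-slope along D beneath the bar (between it and the face plane); held vertically it hits the bar. Axes as the viewer's.
- clip: Orange split clip, loose, 81 x 74 x 10 mm, 70 g, slippery, lying parallel to the face in the channel, mouth down-slope. Axes as the viewer's. Origin at the centre of its round seat: on post_groove when home; at the start about 22 mm up-slope of it, the jaw tips on the post. The jaws are sprung: pushing along D takes about 7 to 15 N over 10 mm, then it snaps; follow until its seat meets the post.
- clip_back (a point): Middle of the clip's flat back, 74 mm wide, where the fork pushes: 34 mm up-slope (-D) of the clip's origin, 12 mm off the face. In its middle a lug 10 mm wide stands 10 mm further up-slope and goes between the fork's tines. Axes as the viewer's.
- fork: Fork tool, loose, about 180 g, hanging upright in its rest. Origin: centre of the guard's underside; z towards the handle, y across the tines. Black guard 44 (x) x 64 (y) mm, z 0 to 6 mm; red handle 22 x 22 mm, z 6 to 78 mm; steel shank 10 x 12 mm, below z = -74 mm a fork 40 mm wide (y), 8 mm thick, two 11 mm tines 18 mm apart, to z = -110 mm. Same after a half turn about z.
- fork_grip (a point): Where to grip the fork: middle of the handle, 36 mm above the guard's underside (30 mm above its top). Axes as the fork's.
- fork_tip (a point): Between the ends of the two tines, 110 mm below the guard's underside. Axes as the fork's.
- rest: Tool rest, fixed: blue foot 100 x 110 mm and a blue top plate 60 (x) x 88 (y) x 8 mm with its top at 130 mm, with a rectangular opening 26 (x) x 52 (y) mm through which the fork hangs, its guard lying on the plate, tines along y. Origin under the foot at table level.
- rest_top (a point): Centre of the opening in the rest, at the top of the plate (130 mm up). The fork's origin lies here when it hangs in the rest.
- jar: Bystander: amber jar, 64 mm across, 85 mm high, loose; origin under its foot.
- dish: Bystander: shallow glass dish, 90 mm across, 18 mm high, loose; origin under its foot.
- block: Bystander: dark steel weight block 60 x 60 x 30 mm with a 20 mm high knob, loose; origin under its foot.
Not all that is in view belongs to the job. What is shaped like the fork but purple or white is not meant. There is more than one size of the rest; the job needs the largest.

How it is judged:
On the way, in this order (a step that is already met when the one before it is completed fails the run):
1. the fork is lifted out of its rest in the gripper (z of fork in the frame of rest_top above 0.04 m and contact force between the fingers and fork above 1 N), for 0.1 s.
2. the fork, held in the gripper, pushes the clip while it is not yet home (contact force between fork and clip above 1 N and contact force between the fingers and fork above 1 N and distance between clip and post_groove above 0.008 m), for 0.02 s.
3. the clip has snapped home in the groove (distance between clip and post_groove below 0.004 m), for 0.2 s.
At the end, for the whole second after the job is handed in: The clip's origin is within 4 mm of the groove's centre; the fork hangs upright in its rest (its origin within 16 mm sideways and 5 mm in height of rest_top, leaning less than 0.08 rad); both are at rest (distance between clip and post_groove below 0.004 m and horizontal distance between fork and rest_top below 0.016 m and z of fork in the frame of rest_top between -0.005 and 0.005 m and angle between fork's own z axis and vertical below 0.08 rad and linear speed of each of fork, clip below 0.02 m/s); the robot touches nothing.
It fails at once if the fingers press on the clip (contact force between the fingers and clip above 1 N).
It fails at once if a bystander is moved by more than 25 mm (distance of any of jar, dish, block from where it was at the start of the episode above 0.025 m).
It also fails if it takes over 58 s, if anything falls off the work surface, if the arm or the gripper's body presses on something with over 40 N, if the wrist force passes 120 N, or if a joint passes its speed limit or range.

## Working session

There is one attempt and no reset: what is moved stays moved. The work goes in short steps, Python scripts to look and compute and a tool call to move; the robot and the scene stay as the last step left them, time stands still between calls to the robot, and variables do not carry over. Pictures are saved under pics/ and viewed, about 8 in all and at most 12, crops included, and the job is handed in when it is done.

Besides the shell and the picture viewer there is one more tool, called after "Request:" as name(argument=value, ...) on one line, values as JSON. drive_tool: Moves the arm, as the interface text tells. Its arguments: {"type":"object","properties":{"plan":{"type":"array","items":{"type":"array","items":{"type":"number"}}},"fingers":{"type":"number"}},"required":["plan"]}

```bash
ls; mkdir -p pics; python3 - <<'E'
from plant import status, viewer
import cv2
s=status.state();print(s)
for n in("scene","side"):
    print(n,viewer.calibration(n)); cv2.imwrite(f"pics/{n}0.png",viewer.grab_frame(n))
print(viewer.calibration("wrist"))
E
```

```text
pics
{'time': 0.0, 'joint_pos': array([-1.18990829e-01,  5.33378783e-02,  1.61428726e+00, -1.01057460e-05,
        1.47598561e+00, -1.18982648e-01]), 'joint_vel': array([ 6.07208635e-04, -1.71891144e-03, -1.11315343e-03,  4.89884722e-05,
        6.40651885e-04, -1.27969167e-03]), 'joint_efforts': array([ 2.70554956e-04, -3.93670499e+01, -3.70175600e+01, -1.62778279e-04,
        6.93513779e-03, -6.06393527e-06]), 'tool_pos': array([6.24348375e-01, 8.10431868e-05, 2.12478842e-01]), 'tool_rot': array([ 0.4994393 ,  0.49955769,  0.50055659, -0.50044541]), 'contact_force': array([-0.14686614, -0.07668589,  0.70068077]), 'ft_torque': array([ 0.02456741, -0.00385667,  0.00717812]), 'gripper_width': 0.9978245155756952}
scene {'vfov': 55.44993624176783, 'cx': 319.94016016515343, 'cy': 239.2535187120586, 'rvec': array([ 1.99700213,  1.16302162, -0.56143144]), 'tvec': array([-0.18746321, -0.20894204,  1.4306053 ])}
side {'vfov': 44.96009313272485, 'cx': 313.2031671055429, 'cy': 239.09212089421726, 'rvec': array([ 2.2373546 , -0.50068942,  0.23300957]), 'tvec': array([-0.53577439,  0.19561422,  1.36796779])}
{'vfov': 63.470814424185384, 'cx': 325.0798199308752, 'cy': 235.25742799486392, 'rvec': array([-2.87497200e+00,  2.54776062e-04,  4.37990380e-03]), 'tvec': array([-0.62416533, -0.03319828,  0.37863461])}
```

View pics/scene0.png

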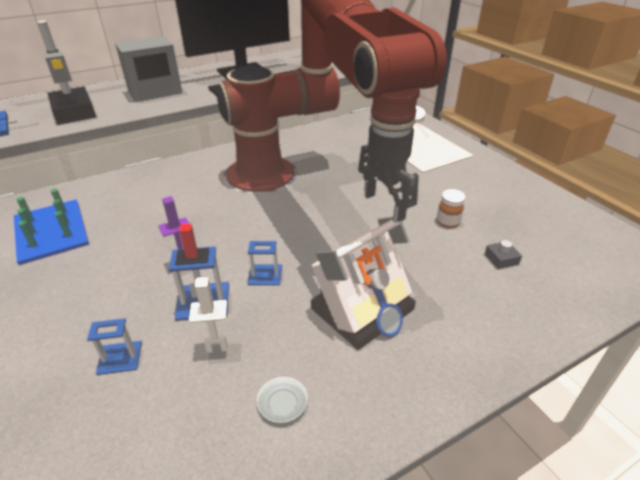

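View pics/side0.png

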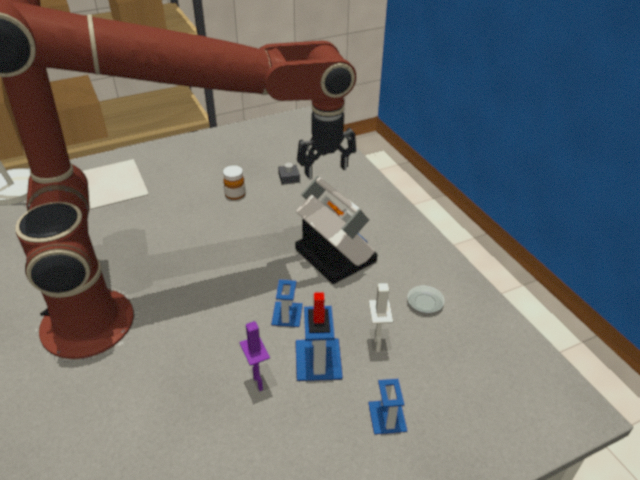

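The red fork is in the largest blue rest, at scene (190,240) and side (319,307). Things it could be confused with:
- Purple fork: scene (171,213)
- White fork: scene (205,295)
- Smaller rests: scene (265,260) and (113,340)

The viewer is at scene (365,290), the jar at (451,208), the block at (503,254) and the dish at (282,400).

```bash
cat > h.py <<'E'
import numpy as np, cv2
from plant import status, viewer
class Cam:
    def __init__(s,name,c=None):
        c=c or viewer.calibration(name); s.R=cv2.Rodrigues(np.array(c["rvec"]))[0]; s.t=np.array(c["tvec"])
        s.f=240/np.tan(np.radians(c["vfov"]/2)); s.c=np.array([c["cx"],c["cy"]]); s.o=-s.R.T@s.t
    def ray(s,p): d=s.R.T@np.append((np.array(p)-s.c)/s.f,1); return d/np.linalg.norm(d)
    def plane(s,p,z): d=s.ray(p); return s.o+d*(z-s.o[2])/d[2]
    def proj(s,X): q=s.R@np.array(X)+s.t; return q[:2]/q[2]*s.f+s.c
def tri(c1,p1,c2,p2):
    d1,d2=c1.ray(p1),c2.ray(p2); a=np.linalg.lstsq(np.c_[d1,-d2],c2.o-c1.o,rcond=None)[0]
    q1,q2=c1.o+a[0]*d1,c2.o+a[1]*d2; return (q1+q2)/2,np.linalg.norm(q1-q2)
def hsv(im,lo,hi): return cv2.inRange(cv2.cvtColor(im,cv2.COLOR_BGR2HSV),lo,hi)
def blobs(m,amin=30):
    n,l,st,ce=cv2.connectedComponentsWithStats(m); return [(ce[i].round(1),st[i].tolist(),l==i) for i in range(1,n) if st[i][4]>=amin]
E
python3 - <<'E'
from h import *
np.set_printoptions(precision=4,suppress=True)
C={n:Cam(n) for n in("scene","side")}
for n in C:
    im=cv2.imread(f"pics/{n}0.png"); print(n,C[n].o)
    for nm,lo,hi in(("red",(0,200,120),(4,255,255)),("orange",(7,160,120),(16,255,255)),("blue",(105,150,60),(118,255,255))):
        for b in blobs(hsv(im,lo,hi),40): print(nm,b[0],b[1])
w=Cam("wrist");print("wrist",w.o,w.R[2]);
cv2.imwrite("pics/w0.png",viewer.grab_frame("wrist"))
s,d=C["scene"],C["side"]
# rough: handle tops
print(tri(s,(188,242),d,(319,308)), tri(s,(371,262),d,(335,209)))
print("viewer foot corners scene z0",[s.plane(p,0)[:2] for p in((314,312),(361,341),(415,303))])
print("side",[d.plane(p,0)[:2] for p in((296,256),(332,280),(377,257))])
E
```

```text
scene [ 1.1781 -0.4477  0.7328]
orange [368.4 261. ] [358, 247, 24, 37, 238]
blue [ 49.9 232.1] [15, 201, 72, 61, 2281]
side [ 0.0937 -1.0496  1.0423]
red [318.6 305.4] [314, 293, 10, 28, 208]
orange [334.9 208.4] [328, 202, 15, 13, 72]
blue [532.1 126.6] [379, 0, 261, 348, 41640]
blue [285.4 289.2] [277, 280, 18, 19, 178]
blue [287.7 315. ] [272, 302, 29, 24, 356]
blue [317.9 353.1] [296, 307, 46, 73, 1479]
blue [386.5 409.6] [369, 380, 37, 54, 910]
wrist [0.6253 0.0674 0.3721] [-0.003  -0.2635 -0.9647]
(array([ 0.4476, -0.3333,  0.1702]), np.float64(8.15180521450054e-05)) (array([ 0.6422, -0.0291,  0.1403]), np.float64(0.010391363782095117))
viewer foot corners scene z0 [array([ 0.5931, -0.1345]), array([ 0.7075, -0.09  ]), array([0.6791, 0.0696])]
side [array([0.5422, 0.0006]), array([ 0.5883, -0.1211]), array([ 0.7356, -0.0945])]
```

View pics/w0.png

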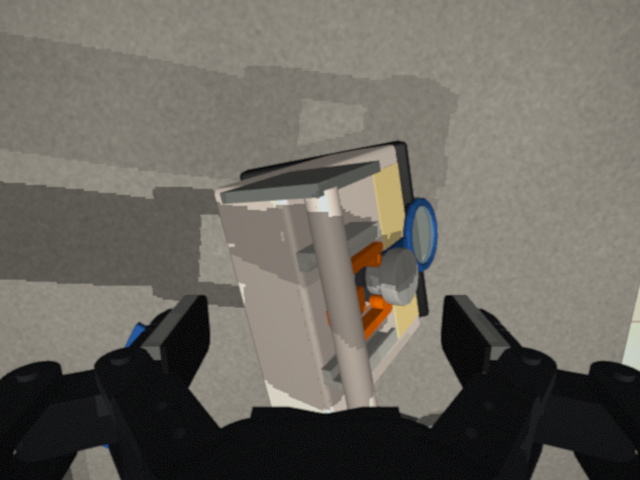

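Wrist view: the viewer lies below the gripper. The lamp bar runs from (322,195) to (362,400), the post cap is at (397,275) and the orange clip is around (370,290).

```bash
python3 - <<'E'
from h import *
np.set_printoptions(precision=4,suppress=True)
w=Cam("wrist"); s,d=Cam("scene"),Cam("side")
a,b=w.plane((322,195),.2),w.plane((362,395),.2); print("bar",a,b,np.degrees(np.arctan2(-(b-a)[0]*-1,-(b-a)[1])))
im=cv2.imread("pics/w0.png")
for bb in blobs(hsv(im,(5,180,100),(16,255,255)),40): print(bb[0],bb[1])
print("foot corner",[w.plane((405,142),z)[:2] for z in(0,.02,.03)], [w.plane((427,315),z)[:2] for z in(0,.02,.03)])
side=cv2.imread("pics/side0.png"); sc=cv2.imread("pics/scene0.png")
big=np.hstack([cv2.resize(sc[215:350,300:425],None,fx=3.2,fy=3.2,interpolation=2),cv2.resize(side[170:305,280:390],None,fx=3.2,fy=3.2,interpolation=2)])
print(big.shape); cv2.imwrite("pics/c1.png",big)
E
```

```text
bar [0.6235 0.039  0.2   ] [ 0.644  -0.0655  0.2   ] 11.074632727018075
[368.7 257.8] [352, 242, 30, 32, 463]
[361.3 299.5] [357, 288, 9, 25, 132]
[375.3 314. ] [363, 295, 29, 44, 655]
foot corner [array([0.6989, 0.0559]), array([0.6949, 0.0565]), array([0.693 , 0.0568])] [array([ 0.7315, -0.1213]), array([ 0.7258, -0.1112]), array([ 0.723 , -0.1061])]
(432, 752, 3)
```

View pics/c1.png

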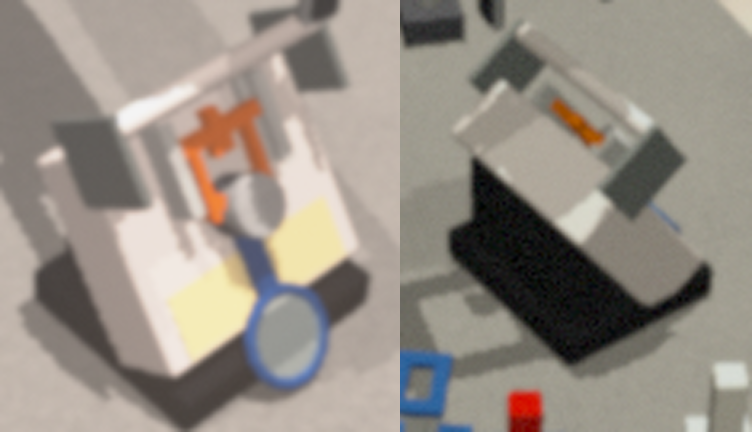

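Request:
drive_tool(plan=[[-0.05,0,0,0],[-0.1,0,0,0],[-0.13,0,0.04,0],[-0.13,-0.03,0.08,0],[-0.13,-0.06,0.12,0],[-0.13,-0.06,0.12,0]])

```text
time: 0.75
tool_pos: [0.5627, -0.1239, 0.344]
tool_rot: [-0.499, -0.501, -0.498, 0.502]
contact_force: [1.0, 0.4, -0.6]
gripper_width: 0.994
```

```bash
python3 - <<'E'
from h import *
np.set_printoptions(precision=4,suppress=True)
s,d=Cam("scene"),Cam("side")
print("scene",[s.plane(p,0)[:2] for p in((311.9,305.6),(358.7,349.4))])
print("side",[d.plane(p,0)[:2] for p in((295.6,248.1),(334.7,283.1),(376.3,260.6))])
# bar triangulated ends: scene crop (118,120),(320,10); side crop (520,25),(645,130)
print(tri(s,(300+120/3.2,215+118/3.2),d,(280+243/3.2,170+128/3.2)))
im=viewer.grab_frame("wrist"); cv2.imwrite("pics/w1.png",im); w=Cam("wrist"); 
import pickle; pickle.dump(viewer.calibration("wrist"),open("w1.pkl","wb"))
print(w.o)
E
```

```text
scene [array([ 0.5746, -0.1295]), array([ 0.7225, -0.1054])]
side [array([0.5541, 0.03  ]), array([ 0.5895, -0.1339]), array([ 0.7269, -0.1059])]
(array([ 0.6491, -0.1148,  0.2014]), np.float64(0.0007534844769028203))
[ 0.5647 -0.0546  0.5033]
```

View pics/w1.png

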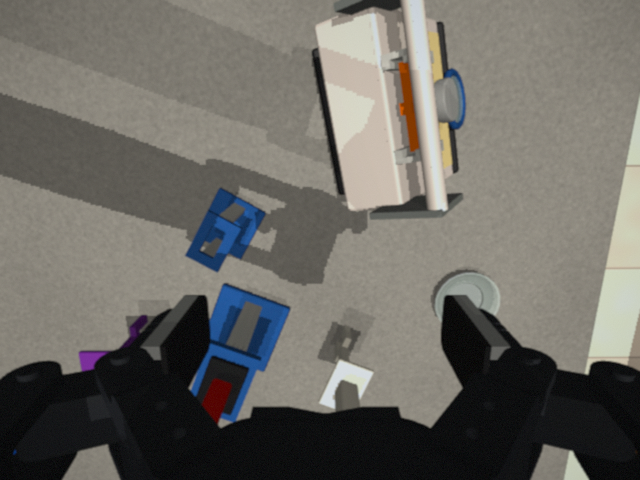

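The wrist view shows the rest with the red fork at (220,390), and the viewer at top right. Its ridge runs from (375,10) to (403,207), the clip back from (403,63) to (415,150) and the bar from (412,0) to (437,210). I'll work out the poses now.

```bash
python3 - <<'E'
from h import *
import pickle
np.set_printoptions(precision=4,suppress=True)
w=Cam("w",pickle.load(open("w1.pkl","rb"))); im=cv2.imread("pics/w1.png")
for b in blobs(hsv(im,(3,180,100),(16,255,255)),60):
    r=cv2.minAreaRect(np.argwhere(b[2])[:,::-1].astype(np.float32)); print("or",b[0],b[1],r)
for b in blobs(hsv(im,(105,130,60),(118,255,255)),100):
    r=cv2.minAreaRect(np.argwhere(b[2])[:,::-1].astype(np.float32)); print("blue",b[0],b[1],r)
    if 240<b[0][0]<260 or b[1][4]>3000: print(cv2.boxPoints(r))
A=lambda a,b:(a,b,np.degrees(np.arctan2((b-a)[0],-(b-a)[1])),np.linalg.norm(b-a))
print("ridge",A(w.plane((373,8),.164),w.plane((404,207),.164)))
print("clipback",A(w.plane((403,63),.162),w.plane((415,150),.162)))
print("bar axis z.2",A(w.plane((412,0),.2),w.plane((436,209),.2)))
print("lug",w.plane((402,107),.169))
for n,p in(("ridge",(-.041,.085,.164)),): pass
# rest foot corners at z0 and plate
print("restfoot",[w.plane(p,0)[:2] for p in((223,284),(290,305),(262,370))])
print("plate",[w.plane(p,.13)[:2] for p in((207,345),(253,360))])
# scene view: crop of w1 bottom-left
E
```

```text
or [408.1 105.7] [399, 63, 20, 88, 806] ((406.2913818359375, 106.46223449707031), (88.07788848876953, 13.387986183166504), 82.61395263671875)
blue [456.7  97.8] [444, 69, 21, 60, 259] ((455.3037414550781, 98.25491333007812), (59.09208679199219, 17.77205467224121), 83.92753601074219)
blue [225.1 230.2] [187, 189, 78, 82, 2917] ((225.0119171142578, 232.92733764648438), (51.55813980102539, 75.31120300292969), 27.758541107177734)
blue [241.3 337.6] [190, 284, 99, 139, 4415] ((233.48092651367188, 353.85614013671875), (70.37269592285156, 127.15579986572266), 21.501436233520508)
[[177.4404 400.1129]
 [224.0461 281.8061]
 [289.5215 307.5994]
 [242.9157 425.9062]]
ridge (array([0.6022, 0.0365, 0.164 ]), array([ 0.6341, -0.1217,  0.164 ]), np.float64(11.423874741266497), np.float64(0.1613577215216071))
clipback (array([ 0.6279, -0.003 ,  0.162 ]), array([ 0.6416, -0.0723,  0.162 ]), np.float64(11.162777021674916), np.float64(0.07056125657619268))
bar axis z.2 (array([0.6252, 0.0317, 0.2   ]), array([ 0.6523, -0.1163,  0.2   ]), np.float64(10.392583776990309), np.float64(0.15041215383740006))
lug [ 0.6274 -0.0374  0.169 ]
restfoot [array([ 0.421, -0.262]), array([ 0.5135, -0.2943]), array([ 0.4688, -0.3994])]
plate [array([ 0.4356, -0.2791]), array([ 0.4843, -0.2978])]
```

```bash
python3 - <<'E'
from h import *
np.set_printoptions(precision=4,suppress=True)
s,d=Cam("scene"),Cam("side")
a=np.radians(-20); X=np.array([np.cos(a),np.sin(a)]);Y=np.array([-X[1],X[0]])
for n,p,q in(("purple top",(170,199),(252,324)),("white top",(206,280),(382,285)),("red top",(187,227),(319,293)),("small rest top",(264,247),(286,286))):
    P,e=tri(s,p,d,q); v=P[:2]-[.448,-.332]; print(n,P,e,"rest frame",v@X,v@Y)
st=status.state(); print(st["joint_pos"],st["tool_pos"])
E
```

```text
purple top [ 0.3058 -0.3275  0.1859] 0.0018049866101270023 rest frame -0.13517078045690126 -0.04441706455332108
white top [ 0.5871 -0.3419  0.1862] 0.003680831596136362 rest frame 0.13407183074843823 0.03826249215773278
red top [ 0.4499 -0.3285  0.2075] 0.0012639090221243298 rest frame 0.0006175476400416319 0.003944528293318865
small rest top [ 0.4414 -0.1748  0.0892] 0.0026926639304889117 rest frame -0.06000590636094084 0.145449787043996
[-0.342  -0.1057  1.5553 -0.      1.6919 -0.338 ] [ 0.5638 -0.1219  0.3437]
```

Request:
drive_tool(plan=[[0,-0.012,0.023,-0.9],[0,-0.024,0.046,-1.8],[0,-0.036,0.07,-2.7],[0,-0.05,0.09,-3.6],[0,-0.06,0.115,-4.5],[0,-0.07,0.14,-5.4],[0,-0.082,0.16,-6.3],[0,-0.095,0.18,-7.2],[0,-0.107,0.2,-8.1],[0,-0.113,0.208,-8.75],[0,-0.113,0.208,-8.75]])

```text
time: 1.9
tool_pos: [0.4521, -0.3282, 0.3431]
tool_rot: [0.696, 0.123, 0.697, -0.123]
contact_force: [-0.8, -0.6, 0.3]
gripper_width: 1.002
```

```bash
python3 - <<'E'
from h import *
np.set_printoptions(precision=4,suppress=True)
st=status.state(); print(st["joint_pos"],st["tool_pos"],st["tool_rot"])
im=viewer.grab_frame("wrist"); cv2.imwrite("pics/w2.png",im); w=Cam("wrist"); print(w.o)
for b in blobs(hsv(im,(0,190,40),(5,255,255)),60)+blobs(hsv(im,(176,190,40),(180,255,255)),60):
    r=cv2.minAreaRect(np.argwhere(b[2])[:,::-1].astype(np.float32)); print(b[0],b[1],r)
E
```

```text
[-0.7614 -0.1484  1.5952  0.0002  1.6958 -1.9821] [ 0.4521 -0.3282  0.3431] [ 0.6961  0.1234  0.6966 -0.1228]
[ 0.3903 -0.3043  0.5028]
[318.7 204.8] [304, 185, 30, 39, 970] ((318.61419677734375, 204.40101623535156), (28.49881935119629, 38.188419342041016), 4.085616588592529)
```

View pics/w2.png

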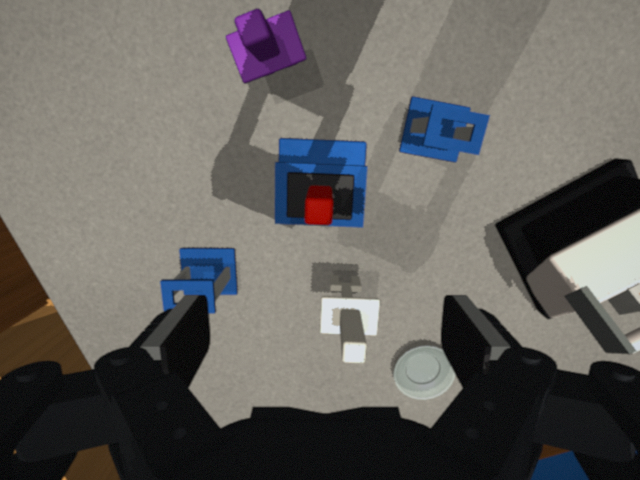

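The red handle in its large rest is at (319,205), nearly square to the tool. The purple fork (255,40), white fork (345,330) and small rests are all clear of the fingers.

```bash
python3 - <<'E'
from h import *
np.set_printoptions(precision=4,suppress=True)
w=Cam("wrist"); im=cv2.imread("pics/w2.png"); st=status.state()
m=hsv(im,(0,150,40),(6,255,255))
b=max(blobs(m),key=lambda b:b[1][4]); print(b[1])
# handle bright top face
v=im[:,:,2].copy(); v[~b[2]]=0
for r in range(184,226,4): 
    c=np.nonzero(v[r])[0]; print(r,c.min() if len(c) else '',c.max() if len(c) else '',v[r,c].mean() if len(c) else '')
bl=hsv(im,(100,150,50),(120,255,255)); P=[]
for c in range(285,360,8):
    r=np.nonzero(bl[130:245,c])[0]+130; P.append((c,r.max()))
print(P)
k=np.polyfit(*zip(*P),1); q=[w.plane((x,np.polyval(k,x)),.126) for x in(278,362)]
print("plate x+ edge yaw(of y)",np.degrees(np.arctan2(*(q[1]-q[0])[[1,0]])),q)
from scipy.spatial.transform import Rotation as R
T=R.from_quat(np.roll(st["tool_rot"],-1)).as_matrix(); print(T, "tool y yaw",np.degrees(np.arctan2(T[1,1],T[0,1])))
E
```

```text
[304, 185, 30, 39, 1000]
184   
188 308 331 79.70833333333333
192 307 332 79.70833333333333
196 306 331 81.44
200 305 333 136.86206896551724
204 305 332 152.71428571428572
208 305 332 151.57142857142858
212 304 332 147.31034482758622
216 305 332 148.10714285714286
220 306 330 149.28
224   
[(285, np.int64(223)), (293, np.int64(223)), (301, np.int64(223)), (309, np.int64(172)), (317, np.int64(172)), (325, np.int64(173)), (333, np.int64(224)), (341, np.int64(225)), (349, np.int64(225)), (357, np.int64(226))]
plate x+ edge yaw(of y) 60.744844497163044 [array([ 0.4388, -0.371 ,  0.126 ]), array([ 0.4798, -0.2977,  0.126 ])]
[[-0.0002  0.3436  0.9391]
 [ 0.001   0.9391 -0.3436]
 [-1.      0.0009 -0.0006]] tool y yaw 69.90193308196416
```

```bash
python3 - <<'E'
from h import *
np.set_printoptions(precision=4,suppress=True)
w=Cam("wrist"); c=w.plane((318.7,211),.208); st=status.state()
print("handle",c, "w/h",np.linalg.norm(w.plane((305,211),.208)-w.plane((332.5,211),.208)),np.linalg.norm(w.plane((319,198.5),.208)-w.plane((319,223.5),.208)))
P=np.array([(285,223),(293,223),(301,223),(333,224),(341,225),(349,225),(357,226)]);k=np.polyfit(*P.T,1)
q=[w.plane((x,np.polyval(k,x)),.122) for x in(278,362)]; print(np.degrees(np.arctan2(*(q[1]-q[0])[[1,0]])),q)
from scipy.spatial.transform import Rotation as R
T=R.from_quat(np.roll(st["tool_rot"],-1)).as_matrix()
print("tool shift",T.T@(np.array([c[0],c[1],.164])-st["tool_pos"]))
E
```

```text
handle [ 0.4457 -0.3296  0.208 ] w/h 0.02128653727075362 0.019721120962232823
67.5101280539532 [array([ 0.4587, -0.3795,  0.122 ]), array([ 0.4912, -0.3011,  0.122 ])]
tool shift [ 0.1792 -0.0043 -0.0055]
```

Request:
drive_tool(plan=[[0.02,-0.003,-0.005,0.29],[0.06,-0.003,-0.005,0.29],[0.1,-0.003,-0.005,0.29],[0.135,-0.003,-0.005,0.29],[0.165,-0.003,-0.005,0.29],[0.179,-0.003,-0.005,0.29],[0.179,-0.003,-0.005,0.29],[0.179,-0.003,-0.005,0.29]])

```text
time: 2.75
tool_pos: [0.4472, -0.3292, 0.1661]
tool_rot: [0.694, 0.136, 0.693, -0.137]
contact_force: [0.7, 0.0, 0.3]
gripper_width: 1.002
```

Request:
drive_tool(plan=[[0,0,0,0],[0,0,0,0],[0,0,0,0],[0,0,0,0],[0,0,0,0],[0,0,0,0],[0,0,0,0],[0,0,0,0]], fingers=0.0)

```text
time: 3.55
tool_pos: [0.4464, -0.3296, 0.1653]
tool_rot: [0.694, 0.137, 0.693, -0.137]
contact_force: [-1.3, -1.2, 3.9]
gripper_width: 0.239
```

Request:
drive_tool(plan=[[-0.01,0,0,0],[-0.03,0,0,0],[-0.055,0,0,0],[-0.08,0,0,0],[-0.089,0,0,0],[-0.089,0,0,0],[-0.089,0,0,0]])

```text
time: 4.25
tool_pos: [0.4458, -0.3285, 0.2521]
tool_rot: [0.693, 0.137, 0.694, -0.136]
contact_force: [-0.1, 0.2, -2.5]
gripper_width: 0.242
```

Request:
drive_tool(plan=[[0,0,-0.005,0],[0,0,-0.01,0],[0.0005,0,-0.02,0],[0.001,0,-0.029,0],[0.001,0,-0.031,0]])

```text
time: 4.75
tool_pos: [0.4171, -0.3171, 0.2527]
tool_rot: [0.694, 0.137, 0.693, -0.137]
contact_force: [4.7, -1.9, -4.4]
gripper_width: 0.244
```

```bash
python3 - <<'E'
from h import *
for n in("side","scene"):
    im=viewer.grab_frame(n); cv2.imwrite(f"pics/{n}1.png",im)
a=cv2.imread("pics/side1.png")[190:390,200:420]; b=cv2.imread("pics/scene1.png")[140:340,100:300]
cv2.imwrite("pics/c2.png",np.hstack([cv2.resize(x,(400,400),interpolation=2) for x in(a,b)]))
E
```

```text
(no output)
```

View pics/c2.png

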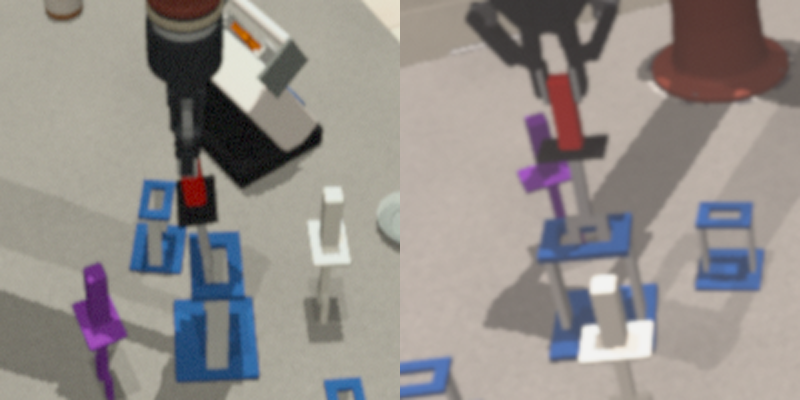

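Crop: the fork is held and leaning, its tines in the rest opening, at about 5 N. I'll keep tilting along the arc.

Request:
drive_tool(plan=[[0.001,0,-0.005,0],[0.0023,0,-0.011,0],[0.0035,0,-0.016,0],[0.005,0,-0.021,0],[0.007,0,-0.0265,0],[0.009,0,-0.0316,0],[0.0115,0,-0.0365,0],[0.014,0,-0.0415,0],[0.0165,0,-0.046,0],[0.0195,0,-0.051,0],[0.0195,0,-0.051,0]])

```text
time: 5.95
tool_pos: [0.3696, -0.2977, 0.2333]
tool_rot: [0.693, 0.137, 0.694, -0.137]
contact_force: [0.7, 0.4, 4.2]
gripper_width: 0.244
```

Request:
drive_tool(plan=[[-0.03,0,0.01,0],[-0.065,0,0.03,0],[-0.1,0,0.05,0],[-0.13,0,0.06,0],[-0.13,0,0.06,0]])

```text
time: 6.45
tool_pos: [0.4267, -0.3215, 0.3664]
tool_rot: [0.694, 0.136, 0.693, -0.138]
contact_force: [0.1, -0.1, -0.9]
gripper_width: 0.246
```

```bash
python3 - <<'E'
from h import *
for n in("side","scene"):
    im=viewer.grab_frame(n); cv2.imwrite(f"pics/{n}2.png",im)
im=viewer.grab_frame("wrist"); cv2.imwrite("pics/w3.png",im)
a=cv2.imread("pics/side2.png")[150:350,200:400]; b=cv2.imread("pics/scene2.png")[80:280,100:300]
cv2.imwrite("pics/c3.png",np.hstack([cv2.resize(x,(400,400),interpolation=2) for x in(a,b)]))
E
```

```text
(no output)
```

View pics/c3.png

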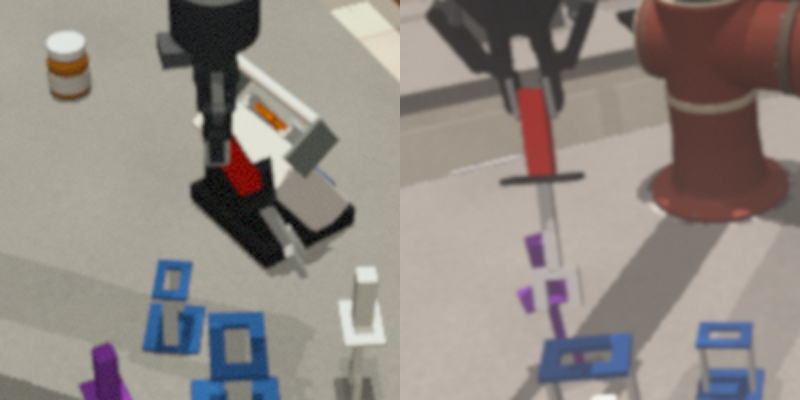

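```bash
python3 - <<'E'
from h import *
np.set_printoptions(precision=4,suppress=True)
s,d=Cam("scene"),Cam("side"); st=status.state(); tp=np.array(st["tool_pos"]); g=tp+[0,0,.002]
from scipy.spatial.transform import Rotation as R
T=R.from_quat(np.roll(st["tool_rot"],-1)).as_matrix()
def show(n,P,e):
    v=T.T@(P-g); print(n,P,e,"tool rel",v,"tilt",np.degrees(np.arctan2(v[2],v[0])),np.linalg.norm(v))
show("tip",*tri(s,(178.5,231.5),d,(349.5,284)))
# guard centre: scene crop (543,179), side (262,190)
show("guard",*tri(s,(171.5,169.5),d,(330,244.5)))
print(st["joint_pos"])
for phi in(33,35,37):
  for L in (.140,.146,.15):
    a=np.radians(phi); X=g+T@np.array([np.cos(a)*L,0,np.sin(a)*L]); print(phi,L,s.proj(X),d.proj(X))
cv2.imwrite("pics/c4.png",np.hstack([cv2.resize(cv2.imread("pics/scene2.png")[160:240,140:220],(400,400),interpolation=2),cv2.resize(cv2.imread("pics/side2.png")[210:290,300:380],(400,400),interpolation=2)]))
E
```

```text
tip [ 0.5011 -0.355   0.2384] 0.0044594669840082495 tool rel [ 0.1232 -0.0036  0.0847] tilt 34.50674207610737 0.14953079752525505
guard [ 0.4654 -0.3365  0.3399] 0.004720119985138215 tool rel [0.0219 0.0001 0.0441] tilt 63.561446809430365 0.04925669225378919
[-0.7853 -0.2103  1.622  -0.0006  1.736  -1.9665]
33 0.14 [179.7417 226.8813] [344.4689 279.7902]
33 0.146 [180.098  230.2485] [346.0208 281.568 ]
33 0.15 [180.3352 232.4902] [347.0502 282.7471]
35 0.14 [179.1764 227.0431] [346.6027 278.7291]
35 0.146 [179.511  230.4382] [348.2417 280.4672]
35 0.15 [179.7339 232.6996] [349.329  281.6202]
37 0.14 [178.5946 227.1097] [348.696  277.6151]
37 0.146 [178.9067 230.5292] [350.4209 279.3116]
37 0.15 [179.1146 232.8077] [351.5653 280.4372]
```

View pics/c4.png

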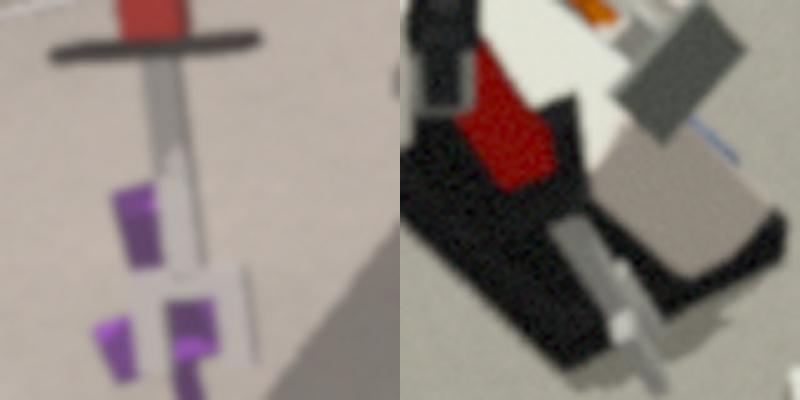

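Crop: tilt is about 34.5°, with the tip centre near scene (179,233). I'll carry it to a pose up-slope of the viewer, on the push line.

Request:
drive_tool(plan=[[0,0.01,-0.002,-0.3],[0,0.04,-0.005,-0.7],[0,0.07,-0.01,-1.2],[0,0.1,-0.015,-1.7],[0,0.13,-0.02,-2.2],[0,0.16,-0.024,-2.7],[0,0.19,-0.028,-3.2],[0,0.22,-0.032,-3.6],[0,0.245,-0.036,-3.9],[0,0.26,-0.038,-4.16],[0,0.26,-0.038,-4.16],[0,0.26,-0.038,-4.16]])

```text
time: 7.8
tool_pos: [0.4886, -0.0654, 0.3617]
tool_rot: [0.703, -0.068, 0.705, 0.068]
contact_force: [-0.5, -0.2, -2.3]
gripper_width: 0.242
```

```bash
python3 - <<'E'
from h import *
import pickle
np.set_printoptions(precision=4,suppress=True)
st=status.state(); print(st["tool_pos"],st["tool_rot"],st["contact_force"])
im=viewer.grab_frame("wrist"); cv2.imwrite("pics/w4.png",im); pickle.dump(viewer.calibration("wrist"),open("w4.pkl","wb"))
for n in("side","scene"): cv2.imwrite(f"pics/{n}4.png",viewer.grab_frame(n))
E
```

```text
[ 0.4886 -0.0654  0.3617] [ 0.7029 -0.0677  0.7047  0.0681] [-0.5347 -0.1947 -2.3482]
```

View pics/w4.png

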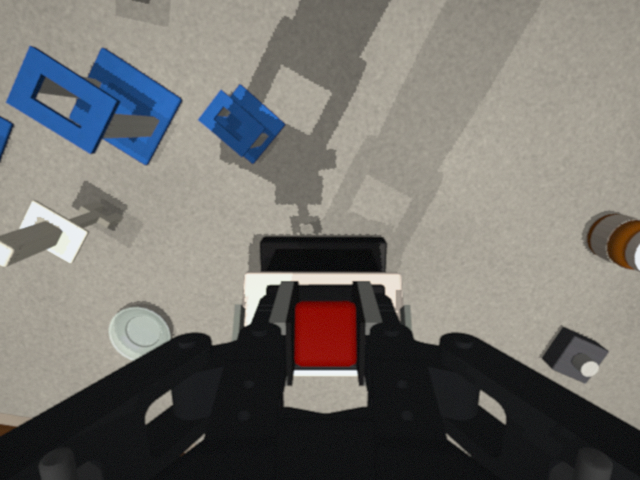

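Wrist view: the head's back edge runs from (245,272) to (400,274), square to the jaws, and the foot's back edge from (262,237) to (386,237). Both are centred within a few pixels of the handle. Now I'll get the numbers.

```bash
python3 - <<'E'
from h import *
import pickle
from scipy.spatial.transform import Rotation as R
np.set_printoptions(precision=4,suppress=True)
w=Cam("w",pickle.load(open("w4.pkl","rb"))); im=cv2.imread("pics/w4.png"); st=status.state(); tp=np.array(st["tool_pos"])
T=R.from_quat(np.roll(st["tool_rot"],-1)).as_matrix(); print(T)
g=cv2.cvtColor(im,cv2.COLOR_BGR2GRAY).astype(int)
def ends(row,f):
    c=np.nonzero(f(g[row]))[0]; return c.min(),c.max()
for row in(276,279,282):
    a=g[row,200:450]; dd=np.abs(np.diff(a)); c=np.nonzero(dd>18)[0]+200; print(row,c)
for row in(245,250): print(row,[c for c in np.nonzero(g[row,230:420]<45)[0][[0,-1]]+230])
def lat(p,z): return (T.T@(w.plane(p,z)-tp))
for n,p,zs in(("headL",(245,274),(.13,.17)),("headR",(400,275),(.13,.17)),("footL",(262,240),(.02,)),("footR",(386,240),(.02,))):
    for z in zs: print(n,z,lat(p,z), w.plane(p,z))
# edge slopes
P=[(c,200+np.argmax(g[200:300,c]>195)) for c in range(252,396,8)]; print("head back edge",P)
Q=[(c,215+np.argmax(g[215:260,c]<45)) for c in range(270,382,8)]; print("foot edge",Q)
E
```

```text
[[-0.001  -0.1891  0.982 ]
 [ 0.      0.982   0.1891]
 [-1.      0.0002 -0.001 ]]
276 [243 244 399 400]
279 [243 244 400 401]
282 [243 244 279 280 281 293 296 297 298 299 350 351 352 353 356 368 369 370
 400 401]
245 [np.int64(261), np.int64(379)]
250 [np.int64(261), np.int64(379)]
headL 0.13 [ 0.2325 -0.0848  0.0835] [ 0.5867 -0.1338  0.13  ]
headL 0.17 [ 0.1925 -0.076   0.0682] [ 0.5701 -0.1281  0.17  ]
headR 0.13 [0.2325 0.0819 0.0846] [0.5563 0.0301 0.13  ]
headR 0.17 [0.1926 0.0736 0.0692] [0.5428 0.019  0.17  ]
footL 0.02 [ 0.3425 -0.0833  0.0768] [ 0.5798 -0.1337  0.02  ]
footR 0.02 [0.3426 0.0833 0.0768] [0.5483 0.03   0.02  ]
head back edge [(252, np.int64(273)), (260, np.int64(273)), (268, np.int64(274)), (276, np.int64(274)), (284, np.int64(274)), (292, np.int64(274)), (300, np.int64(274)), (308, np.int64(274)), (316, np.int64(274)), (324, np.int64(274)), (332, np.int64(274)), (340, np.int64(274)), (348, np.int64(274)), (356, np.int64(274)), (364, np.int64(274)), (372, np.int64(274)), (380, np.int64(274)), (388, np.int64(274))]
foot edge [(270, np.int64(237)), (278, np.int64(237)), (286, np.int64(237)), (294, np.int64(237)), (302, np.int64(237)), (310, np.int64(237)), (318, np.int64(237)), (326, np.int64(237)), (334, np.int64(237)), (342, np.int64(237)), (350, np.int64(237)), (358, np.int64(237)), (366, np.int64(237)), (374, np.int64(237))]
```

Request:
drive_tool(plan=[[0.005,-0.001,0.006,0],[0.015,-0.001,0.014,0],[0.025,-0.001,0.022,0],[0.035,-0.001,0.03,0],[0.041,-0.001,0.0346,0],[0.041,-0.001,0.0346,0],[0.041,-0.001,0.0346,0]])

```text
time: 8.65
tool_pos: [0.5237, -0.0601, 0.322]
tool_rot: [0.704, -0.068, 0.704, 0.068]
contact_force: [0.2, -0.3, -1.7]
gripper_width: 0.24
```

```bash
python3 - <<'E'
from h import *
np.set_printoptions(precision=4,suppress=True)
st=status.state(); print(st["tool_pos"])
for n in("side","scene"): cv2.imwrite(f"pics/{n}5.png",viewer.grab_frame(n))
a=cv2.imread("pics/side5.png")[130:250,260:380]; b=cv2.imread("pics/scene5.png")[170:290,300:420]
a,b=[cv2.resize(x,(400,400),interpolation=2) for x in(a,b)]
cv2.imwrite("pics/c5.png",np.hstack([a,b]))
# expected points in viewer frame, projected
yaw=np.radians(10.9); Rz=np.array([[np.cos(yaw),-np.sin(yaw),0],[np.sin(yaw),np.cos(yaw),0],[0,0,1]])
O=Rz@np.array([.638,-.1575,0]); D=np.array([.574,0,-.819]);N=np.array([.819,0,.574]); F=np.array([0,0,.105])
V=lambda u,l,n:O+Rz@(F-D*u+N*n+[0,l,0])
print("O",O)
S,d=Cam("scene"),Cam("side")
for nm,p in(("bar-80",V(.088,-.08,.038)),("bar+80",V(.088,.08,.038)),("lug end top",V(.066,0,.017)),("back -37",V(.056,-.037,.017)),("back +37",V(.056,.037,.017)),("tip-20",V(.11,-.02,.012)),("tip+20",V(.11,.02,.012)),("face upR",V(.072,-.085,0)),("face dnR",V(-.075,-.085,0)),("face dnL",V(-.075,.085,0))):
    q,r=d.proj(p),S.proj(p); print(nm,"side crop",(q-[260,130])*10/3,"scene crop",(r-[300,170])*10/3+[400,0])
E
```

```text
[ 0.5237 -0.0601  0.322 ]
O [ 0.6563 -0.034   0.    ]
bar-80 side crop [324.3057 268.9066] scene crop [525.3941 281.2667]
bar+80 side crop [190.1407 164.0417] scene crop [726.5278 166.243 ]
lug end top side crop [248.9023 249.5026] scene crop [621.7079 258.0737]
back -37 side crop [285.6011 280.3028] scene crop [581.6513 301.2855]
back +37 side crop [224.709  231.4269] scene crop [672.1801 247.3555]
tip-20 side crop [234.9248 241.0378] scene crop [563.7613 202.9085]
tip+20 side crop [201.6491 214.3042] scene crop [613.8513 175.5438]
face upR side crop [302.4743 322.1149] scene crop [491.1152 313.019 ]
face dnR side crop [380.2792 401.3262] scene crop [586.0924 543.4505]
face dnL side crop [245.8914 290.5386] scene crop [780.4691 405.8705]
```

View pics/c5.png

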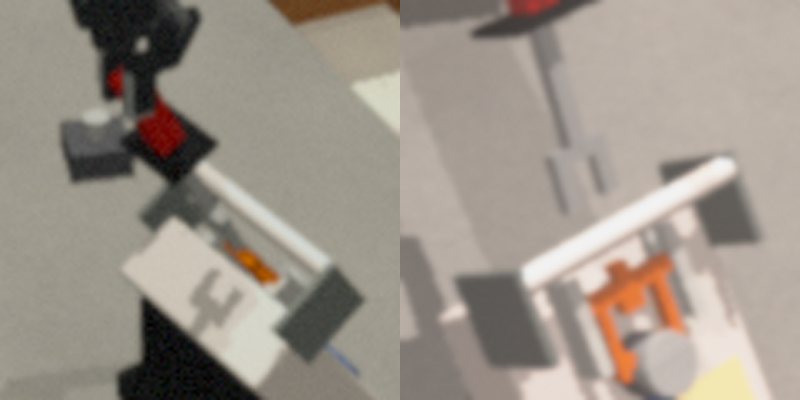

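Crop: the bar, lug and clip back agree with the predicted pixels within 1–3 real pixels. The tine ends in the scene view, (568,212) and (605,190) in the crop, sit a little beyond prediction. I'll turn that difference into millimetres.

```bash
cat >> h.py <<'E'
yaw=np.radians(10.9); Rz=np.array([[np.cos(yaw),-np.sin(yaw),0],[np.sin(yaw),np.cos(yaw),0],[0,0,1]])
O=Rz@np.array([.638,-.1575,0]); D=np.array([.574,0,-.819]);N=np.array([.819,0,.574]); F=np.array([0,0,.105])
V=lambda u,l,n:O+Rz@(F-D*u+N*n+[0,l,0])
def toV(P): v=Rz.T@(np.array(P)-O)-F; return np.array([-v@D,v[1],v@N])
E
python3 - <<'E'
from h import *
np.set_printoptions(precision=4,suppress=True)
S=Cam("scene"); st=status.state(); g=np.array(st["tool_pos"])+[0,0,.002]
print("grip u,l,n",toV(g))
b=S.proj(V(.11,0,.012)); print("J crop px per mm u,l,n:",[(S.proj(V(.11+a,l,.012+n))-b)*10/3 for a,l,n in((.001,0,0),(0,.001,0),(0,0,.001))])
def crop(p): return (p-np.array([300,170]))*10/3+[400,0]
for phi in(33,34.5,36):
  for L in(.146,.149):
    a=np.radians(phi); v=Rz@np.array([np.sin(a)*L,0,-np.cos(a)*L]); lat=Rz@np.array([0,.0145,0])
    print(phi,L,toV(g+v),"tines",crop(S.proj(g+v-lat)),crop(S.proj(g+v+lat)),"shank top",crop(S.proj(g+v*.041/.146)))
E
```

```text
grip u,l,n [ 0.2576 -0.0007  0.0156]
J crop px per mm u,l,n: [array([-0.6264, -1.5905]), array([ 1.2514, -0.6836]), array([ 1.0371, -0.141 ])]
33 0.146 [ 0.1117 -0.0007  0.0105] tines [567.2522 197.1139] [603.5965 177.3228] shank top [522.142   15.7153]
33 0.149 [ 0.1087 -0.0007  0.0104] tines [569.0473 201.9235] [605.3371 182.0666] shank top [522.6634  17.1243]
34.5 0.146 [ 0.1116 -0.0007  0.0143] tines [571.2288 196.7363] [607.64   176.8792] shank top [523.226  15.416]
34.5 0.149 [ 0.1086 -0.0007  0.0143] tines [573.1099 201.5566] [609.4677 181.6318] shank top [523.7701  16.8204]
36 0.146 [ 0.1116 -0.0007  0.0181] tines [575.1721 196.1944] [611.6521 176.273 ] shank top [524.2942  15.0691]
36 0.149 [ 0.1086 -0.0007  0.0182] tines [577.1392 201.0223] [613.5669 181.0314] shank top [524.8606  16.4681]
```

```bash
python3 - <<'E'
from h import *
np.set_printoptions(precision=1,suppress=True)
S,d=Cam("scene"),Cam("side"); g=np.array([.4267,-.3215,.3684])
y=np.radians(-22.3); X=np.array([np.cos(y),np.sin(y),0]);Y=np.array([-X[1],X[0],0])
c=lambda p,o,x0:(p-np.array(o))*5+[x0,0]
for phi in(30,33,36):
    a=np.radians(phi); ax=X*np.sin(a)-np.array([0,0,1])*np.cos(a)
    for nm,s,l in(("guardC",.036,0),("junc",.110,0),("tip-",.147,-.0145),("tip+",.147,.0145)):
        P=g+ax*s+Y*l; print(phi,nm,"scene",c(S.proj(P),(140,160),0),"side",c(d.proj(P),(300,210),400))
im=cv2.imread("pics/scene2.png")
x=cv2.resize(im[150:250,130:230],(600,600),interpolation=2)
E
```

```text
30 guardC scene [161.6  25.9] side [482.9 176. ]
30 junc scene [185.9 238.3] side [578.3 298.4]
30 tip- scene [156.  345.4] side [626.7 382.7]
30 tip+ scene [239.5 339. ] side [619.8 330.2]
33 guardC scene [160.4  25.7] side [487.3 173.8]
33 junc scene [182.6 239.2] side [591.3 292.3]
33 tip- scene [151.2 347.7] side [644.1 374.7]
33 tip+ scene [235.5 341.2] side [636.8 322.3]
36 guardC scene [159.2  25.2] side [491.5 171.5]
36 junc scene [179.1 239.2] side [604.  285.7]
36 tip- scene [146.3 348.7] side [661.  366.1]
36 tip+ scene [231.4 342.2] side [653.3 313.7]
```

Both crops say the tip sits about 8 mm further along the fork than nominal, and the tilt is 33–34°. I'll bias the fork 2 mm off the face and slide 38 mm along D under the bar.

Request:
drive_tool(plan=[[-0.001,0.001,0.0016,0],[0.003,0.001,0.0045,0],[0.0075,0.001,0.0075,0],[0.012,0.001,0.0105,0],[0.0165,0.001,0.0137,0],[0.021,0.001,0.017,0],[0.0255,0.001,0.02,0],[0.03,0.001,0.0234,0],[0.03,0.001,0.0234,0],[0.03,0.001,0.0234,0]])

```text
time: 9.75
tool_pos: [0.5464, -0.0547, 0.292]
tool_rot: [0.704, -0.068, 0.704, 0.068]
contact_force: [0.1, 0.2, -1.9]
gripper_width: 0.246
```

```bash
python3 - <<'E'
from h import *
st=status.state(); print(st["tool_pos"],st["contact_force"],toV(np.array(st["tool_pos"])+[0,0,.002]))
for n in("side","scene"): cv2.imwrite(f"pics/{n}6.png",viewer.grab_frame(n))
a=cv2.imread("pics/side6.png")[150:250,280:380]; b=cv2.imread("pics/scene6.png")[200:300,325:425]
cv2.imwrite("pics/c6.png",np.hstack([cv2.resize(x,(400,400),interpolation=2) for x in(a,b)]))
E
```

```text
[ 0.54643389 -0.05474505  0.29201522] [ 0.07891871  0.17758852 -1.87678166] [0.21896319 0.00041446 0.01694977]
```

View pics/c6.png

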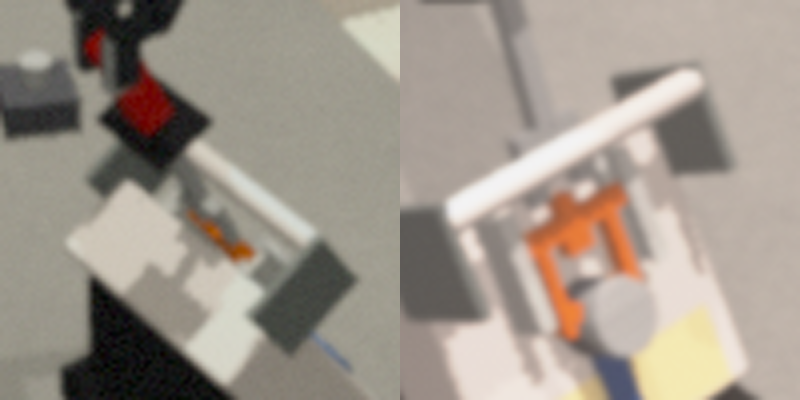

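The tines show beneath the bar on either side of the lug, at about (545,190) and (595,170), with no contact yet. Continuing along D while watching the force.

Request:
drive_tool(plan=[[0.0025,0,0.0017,0],[0.005,0,0.0035,0],[0.0075,0,0.0052,0],[0.01,0,0.007,0],[0.01,0,0.007,0]])

```text
time: 10.35
tool_pos: [0.5534, -0.0535, 0.2825]
tool_rot: [0.704, -0.068, 0.704, 0.067]
contact_force: [-1.1, 0.1, 0.6]
gripper_width: 0.244
```

Request:
drive_tool(plan=[[0.002,0,0.0014,0],[0.004,0,0.0028,0],[0.006,0,0.0042,0],[0.008,0,0.0056,0],[0.008,0,0.0056,0]])

```text
time: 10.85
tool_pos: [0.5591, -0.0525, 0.2754]
tool_rot: [0.704, -0.068, 0.703, 0.067]
contact_force: [-3.2, -0.1, 2.8]
gripper_width: 0.247
```

```bash
python3 - <<'E'
from h import *
S=Cam("scene"); a=np.array
def cen(n):
    im=cv2.imread(n)[235:320,340:410]; m=hsv(im,(5,160,110),(16,255,255)); p=np.argwhere(m); return p[:,::-1].mean(0)+[340,235],len(p),p[:,0].min()+235
cv2.imwrite("pics/scene7.png",viewer.grab_frame("scene"))
for n in("pics/scene5.png","pics/scene6.png","pics/scene7.png"): print(cen(n))
print(status.state()["contact_force"])
print("px for 22mm:",S.proj(V(.044,0,.017))-S.proj(V(.066,0,.017)))
E
```

```text
(array([369.28957529, 261.13899614]), 259, np.int64(248))
(array([369.33203125, 261.1015625 ]), 256, np.int64(248))
(array([370.45418327, 266.00398406]), 251, np.int64(252))
[-3.46640937 -1.57186322  2.72366507]
px for 22mm: [ 4.05858205 10.3229336 ]
```

The clip is moving, by about 9 mm so far. I'll keep pushing.

Request:
drive_tool(plan=[[0.002,0,0.0014,0],[0.004,0,0.0028,0],[0.006,0,0.0042,0],[0.008,0,0.0056,0],[0.01,0,0.007,0],[0.01,0,0.007,0]])

```text
time: 11.5
tool_pos: [0.5653, -0.0511, 0.2658]
tool_rot: [0.704, -0.068, 0.704, 0.067]
contact_force: [-4.7, -0.0, 5.2]
gripper_width: 0.246
```

```bash
cat > cen.py <<'E'
from h import *
import sys
f=f"pics/{sys.argv[1]}.png"; cv2.imwrite(f,viewer.grab_frame("scene"))
im=cv2.imread(f)[235:320,340:410]; m=hsv(im,(5,160,110),(16,255,255)); p=np.argwhere(m); print(p[:,::-1].mean(0)+[340,235],len(p),p[:,0].min()+235)
st=status.state(); print(st["time"],st["contact_force"],toV(np.array(st["tool_pos"])+[0,0,.002]))
E
python3 cen.py scene8
```

```text
[371.55416667 271.24166667] 240 257
11.55 [-4.34716902  0.48878534  5.01933956] [0.18643289 0.00040659 0.01761211]
```

Request:
drive_tool(plan=[[0.002,0,0.0014,0],[0.004,0,0.0028,0],[0.006,0,0.0042,0],[0.006,0,0.0042,0]])

```text
time: 11.95
tool_pos: [0.5692, -0.0513, 0.2668]
tool_rot: [0.704, -0.069, 0.704, 0.066]
contact_force: [-17.5, -0.1, 26.8]
gripper_width: 0.248
```

```bash
python3 cen.py scene9
```

```text
[371.54201681 271.31932773] 238 257
12.0 [-16.71972797  -0.72318255  26.57077951] [ 0.18507219 -0.00051137  0.02128334]
```

Hard stop at about 32 N with the clip no longer moving. Its pixel shift of 10.2 px matches the 22 mm prediction of 10.3, so it looks home. Backing out along −D.

Request:
drive_tool(plan=[[-0.004,0,-0.0028,0],[-0.012,0,-0.0084,0],[-0.0245,0,-0.0172,0],[-0.041,0,-0.0287,0],[-0.0575,0,-0.04,0],[-0.074,0,-0.0517,0],[-0.09,0,-0.063,0],[-0.107,0,-0.075,0],[-0.107,0,-0.075,0]])

```text
time: 12.9
tool_pos: [0.4962, -0.0649, 0.3686]
tool_rot: [0.706, -0.068, 0.702, 0.067]
contact_force: [0.4, -0.4, -2.5]
gripper_width: 0.243
```

```bash
python3 cen.py scene10; python3 - <<'E'
from h import *
im=cv2.imread("pics/scene10.png"); im0=cv2.imread("pics/scene5.png"); S=Cam("scene")
def lug(im):
    m=hsv(im,(5,150,110),(16,255,255))[235:320,340:410]; s=im[235:320,340:410].astype(int); o=(s[:,:,2]-s[:,:,0]).clip(0)
    return [(c+340,235+np.argmax(o[:,c]>55)) for c in range(16,44,2)]
print(lug(im0)); print(lug(im))
print("lug pred start/home",S.proj(V(.066,0,.017)),S.proj(V(.044,0,.017)))
E
```

```text
[371.46816479 270.37453184] 267 257
12.95 [ 0.19477011  0.25787779 -2.92185194] [3.09413887e-01 9.31743934e-05 1.80017916e-02]
[(356, np.int64(258)), (358, np.int64(257)), (360, np.int64(256)), (362, np.int64(249)), (364, np.int64(248)), (366, np.int64(248)), (368, np.int64(249)), (370, np.int64(250)), (372, np.int64(249)), (374, np.int64(248)), (376, np.int64(247)), (378, np.int64(246)), (380, np.int64(247)), (382, np.int64(259))]
[(356, np.int64(306)), (358, np.int64(305)), (360, np.int64(268)), (362, np.int64(267)), (364, np.int64(265)), (366, np.int64(259)), (368, np.int64(258)), (370, np.int64(257)), (372, np.int64(258)), (374, np.int64(259)), (376, np.int64(258)), (378, np.int64(257)), (380, np.int64(256)), (382, np.int64(255))]
lug pred start/home [366.5123599  247.42211502] [370.57094194 257.74504862]
```

The lug end is now at (370,257), against a home prediction of (370.6,257.7), so the clip is home. Now back to the rest.

Request:
drive_tool(plan=[[0,-0.005,-0.01,0.2],[0,-0.015,-0.03,0.6],[0,-0.03,-0.05,1.0],[0,-0.05,-0.07,1.5],[0,-0.07,-0.09,2.0],[0,-0.09,-0.11,2.5],[0,-0.11,-0.13,3.0],[0,-0.135,-0.15,3.4],[0,-0.16,-0.175,3.8],[0,-0.186,-0.197,4.16],[0,-0.186,-0.197,4.16],[0,-0.186,-0.197,4.16]])

```text
time: 14.15
tool_pos: [0.3375, -0.2847, 0.3636]
tool_rot: [0.693, 0.138, 0.694, -0.137]
contact_force: [-0.2, 0.4, -2.1]
gripper_width: 0.248
```

```bash
cat > rest.py <<'E'
from h import *
from scipy.spatial.transform import Rotation as R
np.set_printoptions(precision=4,suppress=True)
st=status.state(); a=np.radians(-22.3); X=np.array([np.cos(a),np.sin(a)]); Y=np.array([-X[1],X[0]])
T=R.from_quat(np.roll(st["tool_rot"],-1)).as_matrix(); v=st["tool_pos"][:2]-np.array([.4465,-.3292])
print("rest xy",v@X,v@Y,"z",st["tool_pos"][2],"yaw y",np.degrees(np.arctan2(T[1,1],T[0,1])),"tilt",T[:,0],st["contact_force"],st["time"])
E
python3 rest.py; python3 - <<'E'
from h import *
np.set_printoptions(precision=1,suppress=True)
# fork tip check by red handle / predictions
S,d=Cam("scene"),Cam("side"); st=status.state(); g=np.array(st["tool_pos"])+[0,0,.002]
for n in("side","scene"): cv2.imwrite(f"pics/{n}11.png",viewer.grab_frame(n))
a=np.radians(-22.3); X=np.array([np.cos(a),np.sin(a),0])
for phi in(30,33.5,37):
    p=np.radians(phi); ax=X*np.sin(p)-np.array([0,0,1])*np.cos(p); print(phi,[(S.proj(g+ax*L),d.proj(g+ax*L)) for L in(.044,.154)])
for n in("side","scene"):
    im=cv2.imread(f"pics/{n}11.png")
    for b in blobs(hsv(im,(0,170,60),(5,255,255)),40):
        if 150<b[0][0]<420 and b[0][1]>100:
            q=np.argwhere(b[2])[:,::-1].astype(np.float32); l=cv2.fitLine(q,2,0,.01,.01).ravel(); print(n,b[0],b[1],"dx/dy",l[0]/l[1])
E
```

```text
rest xy -0.11775439786572107 -0.0002426921219580335 z 0.36360550877518555 yaw y 67.56009335251862 tilt [-0.0016  0.0025 -1.    ] [-0.2202  0.374  -2.0886] 14.15
30 [(array([179.5, 145.6]), array([266.5, 250.7])), (array([185.9, 203.2]), array([297.1, 286.1]))]
33.5 [(array([179.2, 145.5]), array([267.7, 250.1])), (array([185. , 203.4]), array([301.1, 284.1]))]
37 [(array([178.9, 145.3]), array([268.8, 249.5])), (array([184.1, 203.3]), array([305.1, 282. ]))]
side [266.9 237. ] [259, 218, 19, 33, 294] dx/dy 0.4901791
scene [174.  116.8] [168, 104, 12, 31, 225] dx/dy 0.15453598
```

```bash
python3 - <<'E'
from h import *
np.set_printoptions(precision=1,suppress=True)
for n in("side2","side4","side11","scene2","scene11"):
    im=cv2.imread(f"pics/{n}.png")
    for b in blobs(hsv(im,(0,170,60),(5,255,255)),40):
        if 150<b[0][0]<420 and b[0][1]>85:
            q=np.argwhere(b[2])[:,::-1].astype(np.float32); l=cv2.fitLine(q,2,0,.01,.01).ravel(); print(n,b[0],b[1],"dx/dy %.2f"%(l[0]/l[1]))
# tip in side11: difference against side4 (fork was elsewhere) around predicted
a=cv2.imread("pics/side11.png").astype(int); b=cv2.imread("pics/side8.png") if False else cv2.imread("pics/side6.png").astype(int)
m=(np.abs(a-b).sum(2)>70).astype(np.uint8)[225:305,240:320]
for r in range(0,80,2): print(225+r,''.join('#' if x else '.' for x in m[r]))
a=cv2.imread("pics/scene11.png").astype(int); b=cv2.imread("pics/scene6.png").astype(int)
m=(np.abs(a-b).sum(2)>60).astype(np.uint8)[140:220,150:220]
for r in range(0,80,2): print(140+r,''.join('#' if x else '.' for x in m[r]))
E
```

```text
side2 [320.6 235.8] [311, 219, 20, 29, 281] dx/dy 0.49
side4 [294.5 158.3] [288, 148, 14, 19, 137] dx/dy 0.25
side11 [266.9 237. ] [259, 218, 19, 33, 294] dx/dy 0.49
scene2 [165.6 134.1] [160, 126, 11, 21, 151] dx/dy 0.19
scene11 [174.  116.8] [168, 104, 12, 31, 225] dx/dy 0.15
225 .......####################...........................................##########
227 .......#####################.............................................#######
229 .......#######################.............................................#####
231 .......########################.........####.................................###
233 ........#########################..#########....................................
235 .........###################################....................................
237 .................###########################....................................
239 ...................#########################......#.######......................
241 ....................########################..##..####.#........................
243 .....................#######################..##....
[... 4878 characters left out ...]
........................#
202 ..............######...........#...................................###
204 .................................................................#####
206 ...............................................................#######
208 .............................................................#########
210 ...........................................................###########
212 .........................................................#############
214 ........................................................##############
216 ......................................................################
218 ....................................................##################
```

The handle slope is unchanged from before, 0.49 in both side views, so the tilt held. Lowering to just above the opening, then in along the fork's axis.

Request:
drive_tool(plan=[[0.015,0,0,0],[0.04,0,0,0],[0.065,0,0,0],[0.08,0,0,0],[0.09,0,0.007,0],[0.1,0,0.014,0],[0.11,0,0.0205,0],[0.12,0,0.027,0],[0.13,0,0.034,0],[0.13,0,0.034,0]])

```text
time: 15.25
tool_pos: [0.3729, -0.3009, 0.2579]
tool_rot: [0.699, 0.132, 0.689, -0.14]
contact_force: [-23.5, 19.1, 69.4]
gripper_width: 0.244
```

```bash
python3 rest.py; python3 - <<'E'
from h import *
# is anything bright/grey of the tines seen through the opening? compare scene with fork absent
S=Cam("scene"); cv2.imwrite("pics/scene12.png",viewer.grab_frame("scene"))
a=cv2.imread("pics/scene12.png").astype(int); b=cv2.imread("pics/scene6.png").astype(int)
m=(np.abs(a-b).sum(2)>50).astype(np.uint8)[205:290,160:225]
bl=(hsv(cv2.imread("pics/scene12.png"),(95,90,30),(125,255,255))>0)[205:290,160:225]
for r in range(0,85,2): print(205+r,''.join('#' if x else ('b' if y else '.') for x,y in zip(m[r],bl[r])))
c=np.array([.4465,-.3292,.13]); t=np.radians(-22.3); X=np.array([np.cos(t),np.sin(t),0]); Y=np.array([-X[1],X[0],0])
print([S.proj(c+X*i+Y*j).round(0).tolist() for i in(-.013,.013) for j in(-.026,.026)])
E
```

```text
rest xy -0.07880625751495954 -0.0017870951708300034 z 0.25793997175560873 yaw y 67.78033549483719 tilt [ 0.0115 -0.014  -0.9998] [-23.5053  19.118   69.4036] 15.25
205 ........................########..........................#######
207 ........................#########.......................#########
209 .........................########......................##########
211 .........................########....................############
213 .........................########..................##############
215 ..........................########................###############
217 ..........................########..............#################
219 ...........................#######............###################
221 ...........................#######...........####################
223 ....####...................########........######################
225 ######.....................####.###.......#######################
227 ######.........##...........###..##.....#########################
229 ######################...........###...##########################
231 .##################...
[... 1438 characters left out ...]
.....
273 ############.......###################################.........##
275 ##############......##################################........###
277 ##############......#######################...#########......####
279 ###############......###############............#######......####
281 ################.....##############................#..........###
283 ################......#############...........................bbb
285 #################......############................bbbb.......bbb
287 #################.......###########................bbbb.......bbb
289 .#################.......##########.................bbb........bb
[[181.0, 254.0], [207.0, 251.0], [180.0, 262.0], [206.0, 260.0]]
```

The tines landed on the plate's back rim instead of in the opening, at 76 N. I'll back off along the axis and re-measure the tip.

Request:
drive_tool(plan=[[-0.015,0,-0.004,0],[-0.03,0,-0.01,0],[-0.06,0,-0.02,0],[-0.06,0,-0.02,0],[-0.06,0,-0.02,0]])

```text
time: 15.8
tool_pos: [0.3512, -0.29, 0.2942]
tool_rot: [0.694, 0.137, 0.694, -0.137]
contact_force: [-0.3, 1.3, -3.4]
gripper_width: 0.244
```

```bash
python3 rest.py; python3 - <<'E'
from h import *
np.set_printoptions(precision=4,suppress=True)
S=Cam("scene"); d=Cam("side")
c=np.array([.4465,-.3292,.13]); t=np.radians(-22.3); X=np.array([np.cos(t),np.sin(t),0]); Y=np.array([-X[1],X[0],0])
P=S.plane((186.5,253),.13)-c; print("left tine landed, rest x,y",P@X,P@Y)
cv2.imwrite("pics/scene13.png",viewer.grab_frame("scene")); cv2.imwrite("pics/side13.png",viewer.grab_frame("side"))
a=cv2.imread("pics/scene13.png").astype(int); b=cv2.imread("pics/scene6.png").astype(int)
m=(np.abs(a-b).sum(2)>40)[185:265,165:225]
print("scene cols from 165")
for r in range(0,80,2): print(185+r,''.join('#' if x else '.' for x in m[r]))
a=cv2.imread("pics/side13.png").astype(int); b=cv2.imread("pics/side6.png").astype(int)
m=(np.abs(a-b).sum(2)>50)[260:340,260:345]
print("side cols from 260")
for r in range(0,80,2): print(260+r,''.join('#' if x else '.' for x in m[r]))
for n in("side13",):
    im=cv2.imread(f"pics/{n}.png")
    for bb in blobs(hsv(im,(0,170,60),(5,255,255)),40):
        if 150<bb[0][0]<420 and bb[0][1]>85:
            q=np.argwhere(bb[2])[:,::-1].astype(np.float32); l=cv2.fitLine(q,2,0,.01,.01).ravel(); print(n,bb[0],bb[1],"dx/dy %.2f"%(l[0]/l[1]))
g=np.array(status.state()["tool_pos"])+[0,0,.002]
for phi in(20,25,30,35):
    p=np.radians(phi); ax=X*np.sin(p)-np.array([0,0,1])*np.cos(p); print(phi,[(nm,S.proj(g+ax*.154+Y*l),d.proj(g+ax*.154+Y*l)) for nm,l in(("-",-.0145),("+",.0145))])
E
```

```text
rest xy -0.10299773575867074 0.00011664444270485094 z 0.29424582895316126 yaw y 67.66965241452614 tilt [-0.      0.0002 -1.    ] [-0.271   1.2729 -3.406 ] 15.8
left tine landed, rest x,y -0.013167128785119596 -0.01511184752709179
scene cols from 165
185 .................#########...............................###
187 ..................#########.................................
189 ..................#########.................................
191 ..................#########.................................
193 ...................########.................................
195 ...................#########................................
197 ########...........#########..............................##
199 #########...........########............................####
201 ########............#########.........................######
203 ###.................#########.......................########
205 .....................########.....................##########
207 .....................#########...................###########
209 .....................#########.................#############
211 .
[... 5260 characters left out ...]
..................
338 .....................................................................................
side13 [273.7 266.5] [266, 251, 16, 26, 212] dx/dy 0.20
20 [('-', array([187.1042, 233.8894]), array([292.8924, 319.6804])), ('+', array([201.3435, 232.7761]), array([292.5313, 309.0657]))]
25 [('-', array([186.029 , 235.6287]), array([298.9702, 317.7546])), ('+', array([200.4666, 234.4951]), array([298.4968, 307.15  ]))]
30 [('-', array([184.8498, 236.8522]), array([304.8289, 315.4755])), ('+', array([199.4961, 235.6988]), array([304.2463, 304.8812]))]
35 [('-', array([183.5706, 237.5289]), array([310.4322, 312.8531])), ('+', array([198.4347, 236.3566]), array([309.7441, 302.2694]))]
```

The side view puts the tip at about (298,316), so the tilt is now about 25°. I'll centre the tip over the opening and lower it in small steps.

Request:
drive_tool(plan=[[0,0,0.01,0],[0,0,0.025,0],[0,0,0.04,0],[0,0,0.04,0],[0.01,0,0.04,0],[0.02,0,0.04,0],[0.026,0,0.04,0],[0.032,0,0.04,0],[0.032,0,0.04,0]])

```text
time: 16.8
tool_pos: [0.3874, -0.3046, 0.2617]
tool_rot: [0.693, 0.137, 0.694, -0.137]
contact_force: [-0.1, 0.2, -2.4]
gripper_width: 0.245
```

```bash
python3 rest.py; python3 - <<'E'
from h import *
cv2.imwrite("pics/scene14.png",viewer.grab_frame("scene")); cv2.imwrite("pics/side14.png",viewer.grab_frame("side"))
for n,r0,c0 in(("scene",225,165),("side",280,280)):
    im=cv2.imread(f"pics/{n}14.png"); h=cv2.cvtColor(im,cv2.COLOR_BGR2HSV)
    print(n,c0)
    for r in range(r0,r0+62,2): print(r,''.join('b' if (95<p[0]<125 and p[1]>110) else ('k' if p[2]<50 else ('#' if p[2]>140 else '.')) for p in h[r,c0:c0+65]))
E
```

```text
rest xy -0.06398641493416128 0.0003722679752927763 z 0.26174286769862654 yaw y 67.66484307823265 tilt [-0.0015  0.0015 -1.    ] [-0.0571  0.2338 -2.4121] 16.8
scene 165
225 ...............########.....###########..........................
227 ............###########.....##########...........................
229 ..###################......#########.............................
231 ..###########...###################..............................
233 .....###.......##################................................
235 ...######......################..................................
237 ##########......######################...........................
239 ##########.......#####################...........................
241 ###########.......####################.........................##
243 ###########........###################........................###
245 ############.......#####........#######.....................#####
247 ############.......#####.........######.######bbb#.........######
249 ###########........#####..........#######bbbbbbbbb...........####
251 #######......bbb.
[... 2717 characters left out ...]

322 bb.......bbbbbbbbbbb.##..bbbbbbb.............#bbbbbbb############
324 bbbbbbbbbbbbbbbbbbbb.###..bbbbbb.............#bbbbbbb############
326 .................b..####..bbbbbb.............#bbbbbbb############
328 ########################..bbbbbb...........#.#bbbbbbb############
330 ########################..bbbbbb...........###bbbbbbbb###########
332 ########################..bbbbbbbbbbbbbbbbbbbbbbbbbbbb###########
334 ########################..bbbbbbbbbbbbbbbbbbbbbbbbbbbb###########
336 ########################..bbbbbbbbbbbbbbbbbbbbbbbbbbbb###########
338 ########################..bbbbbbbbbbbbbbbbbbbbbbbbbbbbb##########
340 #################bbbbbbbbbbbbbbbb.............bbbbbbbbbbbb#######
```

Request:
drive_tool(plan=[[0.005,0,0,0],[0.01,0,0,0],[0.015,0,0,0],[0.015,0,0,0]])

```text
time: 17.3
tool_pos: [0.3877, -0.3047, 0.2469]
tool_rot: [0.693, 0.137, 0.694, -0.136]
contact_force: [-0.2, 0.8, -1.9]
gripper_width: 0.247
```

Request:
drive_tool(plan=[[0.004,0,0.002,0],[0.008,0,0.005,0],[0.008,0,0.013,0],[0.008,0,0.021,0],[0.006,0,0.029,0],[0.004,0,0.037,0],[0.002,0,0.045,0],[0,0,0.053,0],[-0.001,0,0.06,0],[-0.002,0,0.067,0],[-0.002,0,0.073,0],[-0.002,0,0.073,0]])

```text
time: 18.5
tool_pos: [0.4564, -0.3332, 0.2504]
tool_rot: [0.694, 0.137, 0.693, -0.137]
contact_force: [-2.3, 1.0, -3.2]
gripper_width: 0.245
```

```bash
cat > tilt.py <<'E'
from h import *
import sys
n=sys.argv[1]; np.set_printoptions(precision=1,suppress=True)
S=Cam("scene"); d=Cam("side"); g=np.array(status.state()["tool_pos"])+[0,0,.002]
for c in("scene","side"):
    cv2.imwrite(f"pics/{c}{n}.png",viewer.grab_frame(c)); im=cv2.imread(f"pics/{c}{n}.png")
    for b in blobs(hsv(im,(0,170,60),(5,255,255)),40):
        if 150<b[0][0]<420 and b[0][1]>85:
            q=np.argwhere(b[2])[:,::-1].astype(np.float32); l=cv2.fitLine(q,2,0,.01,.01).ravel(); print(c,b[0],b[1],"dx/dy %.2f"%(l[0]/l[1]))
    cc,r0=(170,150) if c=="scene" else (285,225)
    h=cv2.cvtColor(im,cv2.COLOR_BGR2HSV)
    for r in range(r0,r0+100,2): print(r,''.join('R' if (p[0]<6 and p[1]>170 and p[2]>50) else 'b' if (95<p[0]<125 and p[1]>110) else ('k' if p[2]<50 else ('#' if p[2]>140 else '.')) for p in h[r,cc:cc+65]))
for phi in(-5,0,5,10):
    p=np.radians(phi); t=np.radians(-22.3); X=np.array([np.cos(t),np.sin(t),0]); ax=X*np.sin(p)-np.array([0,0,1])*np.cos(p); print(phi,[(S.proj(g+ax*L),d.proj(g+ax*L)) for L in(-.034,.044,.154)])
E
python3 rest.py; python3 tilt.py 15
```

```text
rest xy 0.010665178161353728 8.45503461024543e-05 z 0.2504195076812423 yaw y 67.68826075767095 tilt [ 0.0008 -0.0004 -1.    ] [-2.289   0.9727 -3.1939] 18.5
150 ......................................###########################
152 .......................................##########################
154 ......................................###########################
156 .....................###..............###########################
158 ....................####..............###########################
160 ..................######..............###########################
162 .................#########...........###########################.
164 .................#########..........########################.....
166 .................########..........######################........
168 .................#######..........####################...........
170 ..................######.........####################............
172 ######............#####..........##################..............
174 #######.........................##################...............
176 #######......................
[... 6001 characters left out ...]
bb...............bbbbb..################
323 ....bbbbbbbbbbb.####bbbbbbb..............bbbbbb..################
-5 [(array([177.3, 195.1]), array([325.3, 264.9])), (array([185.9, 227.6]), array([321.2, 293.5])), (array([196.3, 267.1]), array([316.1, 329.8]))]
0 [(array([177.5, 194.2]), array([323.7, 264.9])), (array([185.7, 228.9]), array([323.1, 293.5])), (array([195.8, 271.7]), array([322.4, 329.8]))]
5 [(array([177.7, 193.3]), array([322.1, 265. ])), (array([185.5, 230. ]), array([325.1, 293.4])), (array([195.2, 276. ]), array([328.8, 329.4]))]
10 [(array([177.9, 192.6]), array([320.6, 265.2])), (array([185.2, 231.1]), array([327. , 293.1])), (array([194.5, 279.9]), array([335.1, 328.6]))]
```

The fork is close to vertical: guard and shank both centre at side column 323. I'll centre it and lower.

Request:
drive_tool(plan=[[0,0,-0.005,0],[0,0,-0.0107,0],[0.01,0,-0.0107,0],[0.022,0,-0.0107,0],[0.035,0,-0.0107,0],[0.048,0,-0.0107,0],[0.06,0,-0.0107,0],[0.067,0,-0.0107,0],[0.072,0,-0.0107,0],[0.072,0,-0.0107,0]])

```text
time: 19.6
tool_pos: [0.4455, -0.3285, 0.1773]
tool_rot: [0.693, 0.137, 0.694, -0.137]
contact_force: [-0.0, -0.2, -3.0]
gripper_width: 0.245
```

```bash
python3 rest.py; python3 tilt.py 16 | grep -A60 side | head -60
```

```text
rest xy -0.0012177365319280084 0.0003007571904100389 z 0.1772804914868816 yaw y 67.68382805888119 tilt [-0.0009  0.001  -1.    ] [-0.0329 -0.23   -3.01  ] 19.6
side [317.3 310.5] [312, 304, 12, 13, 119] dx/dy -0.68
225 ##############...............R........................#######....
227 ##############..........R.............................#####......
229 ##############.......................................#####.......
231 #############.........................................######.....
233 #############..k......................................#######....
235 #############..kk...................................k.########...
237 ##############.kkk.................................kk.##########.
239 #############..kkkkk.............................kkkk.###########
241 ##########....kkkkkkkk.........................kkkkkk.###########
243 ##########.kkkkkkkkkkkkkkkk...............kkkkkkkkkkk..##########
245 ##########.kkkkkkkkkkkkkkkkkkkkkkkkkkkkkkkkkkkkkkkkkk...#########
247 ##########.kkkkkkkkkkkkkkkkkkkkkkkkkkkkkkkkkkkkkkkkkk...#########
249 ##########..kkkkkkkkkkkkkkkkkkkkkkkkkkkkk
[... 2504 characters left out ...]
kkkkkkkkkkkkkkkkkkkbbb..################
323 ....bbbbbbbbbbb.###.bbbbkkkkkkkkkkkkkkkkkkkkbbb...###############
-5 [(array([185.8, 224.1]), array([318.7, 291.9])), (array([193.4, 252.9]), array([315.1, 318.3])), (array([202.7, 288.3]), array([310.5, 351.9]))]
0 [(array([186. , 223.1]), array([317.2, 291.9])), (array([193.2, 254.2]), array([316.9, 318.2])), (array([202.3, 292.8]), array([316.6, 351.8]))]
5 [(array([186.1, 222.2]), array([315.7, 292. ])), (array([193. , 255.4]), array([318.8, 318.1])), (array([201.7, 297.1]), array([322.7, 351.4]))]
10 [(array([186.3, 221.5]), array([314.2, 292.2])), (array([192.8, 256.4]), array([320.6, 317.9])), (array([201.1, 301.1]), array([328.8, 350.6]))]
```

Almost seated, and no contact load yet. Lowering until the guard touches.

Request:
drive_tool(plan=[[0.002,0,0,0],[0.003,0,0,0],[0.004,0,0,0],[0.005,0,0,0],[0.005,0,0,0]])

```text
time: 20.2
tool_pos: [0.4456, -0.3287, 0.1731]
tool_rot: [0.694, 0.137, 0.694, -0.137]
contact_force: [0.6, 0.2, -2.4]
gripper_width: 0.243
```

Request:
drive_tool(plan=[[0.001,0,0,0],[0.002,0,0,0],[0.003,0,0,0],[0.004,0,0,0],[0.004,0,0,0]])

```text
time: 20.7
tool_pos: [0.4456, -0.3287, 0.169]
tool_rot: [0.694, 0.137, 0.694, -0.137]
contact_force: [0.2, 0.6, -1.7]
gripper_width: 0.243
```

Request:
drive_tool(plan=[[0.001,0,0,0],[0.002,0,0,0],[0.003,0,0,0],[0.004,0,0,0],[0.004,0,0,0]])

```text
time: 21.2
tool_pos: [0.4456, -0.3286, 0.165]
tool_rot: [0.694, 0.137, 0.694, -0.137]
contact_force: [-0.4, -0.0, -2.8]
gripper_width: 0.241
```

Request:
drive_tool(plan=[[0.001,0,0,0],[0.002,0,0,0],[0.003,0,0,0],[0.004,0,0,0],[0.004,0,0,0]])

```text
time: 21.7
tool_pos: [0.4456, -0.3286, 0.1609]
tool_rot: [0.694, 0.137, 0.694, -0.137]
contact_force: [0.3, -0.8, -2.4]
gripper_width: 0.244
```

```bash
python3 rest.py; python3 tilt.py 17 | grep -A60 side | sed -n '1p;36,60p'
```

```text
rest xy -0.001057366397840633 0.00019172816203235905 z 0.1609366872057571 yaw y 67.67892754507375 tilt [-0.0003  0.0003 -1.    ] [ 0.2963 -0.7563 -2.3555] 21.7
side [317.4 316.1] [311, 310, 13, 13, 125] dx/dy 2.54
293 ....#bbbb##################..k.............######################
295 bbbbbbbbb##################..kkkk......kk..######################
297 bbbbbbbb###################..kkkkk..kkkk...######################
299 .bbbbbb..##################..kkkkkkkkkkk..#######################
301 .........##################..kkkkkkkkkkk..#######################
303 .......#bbbbb##############....kkkkkk...#########################
305 .......bbbbbbbbbb#########.....kkkkkk...#########################
307 .....bbbbbbbbbbbb.##bbbbbb.....kkkkkk....bbbbb###################
309 .....bbbbbbbbbbb#...bbbkkk......kk......kbbbbb###################
311 ....bbbbbbbbbbbb#...bbkkkkRRRRRRR.RRRR.kkbbbbb###################
313 ....#bbbbbbbbbbb##..bbbkkkRRR.RRRR.RRRRkkkbbbb..#################
315 .....bbbbbbbbbbb.##.bbbkkkk.RRRRRRRRRRRkkbbbbbb.#################
317 .....bbbbbbbbbb####.bbbbkk..RRRRRRRRRR.kkkbbbbb..################
319 .....bbbbbbbbbb#####bbbkkkkRR.RRRRRRRRRkkkbbbbb..################
321 .....bbbbbbbbbb####.bbbkkkk.RRRRRRRRRRkkkkbbbbb..################
323 ...bbbbbbbbbbbb.###.bbbkkkkkkkkkkkkkkkkkkkkbbbb..################
-5 [(array([187.3, 230.9]), array([318.7, 297.6])), (array([194.7, 259.1]), array([315.1, 323.5])), (array([203.8, 293.6]), array([310.5, 356.6]))]
0 [(array([187.5, 229.9]), array([317.2, 297.7])), (array([194.6, 260.4]), array([316.9, 323.5])), (array([203.4, 298.2]), array([316.6, 356.5]))]
5 [(array([187.7, 229.1]), array([315.7, 297.8])), (array([194.4, 261.5]), array([318.8, 323.4])), (array([202.9, 302.5]), array([322.7, 356.1]))]
10 [(array([187.8, 228.3]), array([314.3, 297.9])), (array([194.2, 262.6]), array([320.6, 323.2])), (array([202.3, 306.4]), array([328.7, 355.3]))]
```

```bash
python3 - <<'E'
from h import *
for n in("side0","side17"):
    h=cv2.cvtColor(cv2.imread(f"pics/{n}.png"),cv2.COLOR_BGR2HSV); print(n)
    for r in range(304,344,2): print(r,''.join('R' if (p[0]<6 and p[1]>170 and p[2]>50) else 'b' if (95<p[0]<125 and p[1]>110) else ('k' if p[2]<50 else ('#' if p[2]>140 else '.')) for p in h[r,300:340]))
for n in("scene0","scene17"):
    h=cv2.cvtColor(cv2.imread(f"pics/{n}.png"),cv2.COLOR_BGR2HSV); print(n)
    for r in range(240,276,2): print(r,''.join('R' if (p[0]<10 and p[1]>150 and p[2]>50) else 'b' if (95<p[0]<125 and p[1]>110) else ('k' if p[2]<60 else ('#' if p[2]>140 else '.')) for p in h[r,165:225]))
E
```

```text
side0
304 bb###########..RRRRRRRR..###############
306 bb###########..RRRRRRRR..#bbbbb#########
308 bb.#bbbbbbbbb..RRRRRRRR...bbbbb#########
310 b#.#bbbbb.kk..RRRRRRRRRRR.k.bbbb########
312 b####bbbbkkk.RRRRRRRRRRR..k.bbbb########
314 b.###bbbbkkk..RRRRRRRRRRR.kkbbbb########
316 b.###bbbbkkk..RRRRRRRRRRR.k.bbbb########
318 #.###bbbbkkk..RR.RRRRRRR..kkbbbb########
320 #####bbbb.kk.R.RRRRRRRRR.kkk.bbbb#######
322 .####bbbb.kkk.R.RRRRRRR..kkk.bbbb#######
324 .####bbbb.kkkkkkkkkkkkkkkkkk.bbbb#######
326 #####bbbb.kkkkkkkkkkkkkkkkkk.bbbb#######
328 #####bbbbbkkkkkkkkkkkkkkkkkkkbbbb#######
330 #####bbbbbkkkkkkkkkkkkkkkkkkk.bbb#######
332 #####bbbbbbbbbbbbbbbbbbbbbbbbbbbbb######
334 ######bbbbbbbbbbbbbbbbbbbbbbbbbbbb######
336 ######bbbbbbbbbbbbbbbbbbbbbbbbbbbb######
338 ####..bbbbbbbbbbbbbbbbbbbbbbbbbbbbb.####
340 bbbbbbbbbbbbb.............bbbbbbbbbbbb#.
342 bbbbbbbbbbbb..............bbbbbbbbbbbbb.
side17
304 bb##########....kkkkkk...###############
306 bb#########.....kkkkkk.....#bb##########
308 bb.#bbbbbbb.....kkkkkk....bbbbb#########
310 b#...bbbkkk.R............kbbbbb#########
312 b#.
[... 2367 characters left out ...]
b............RRRRRRRR.............................
256 ######...bb.................................................
258 ######......................................................
260 #####.......................................bbbbb...........
262 ####.....................................bbbbbbbb..........#
264 .......................................bbbbbbbbbb...........
266 ........................................bbbbb...............
268 #...........................................................
270 ##..........................................................
272 ###..............................................#.........#
274 #######..#.......#############...................##.......##
```

The guard's lower edge is at side row 331, as at the start, so it is seated within a millimetre or two. One more millimetre down, then release.

Request:
drive_tool(plan=[[0.0008,0,0,0],[0.0015,0,0,0],[0.0015,0,0,0]])

```text
time: 22.1
tool_pos: [0.4459, -0.3289, 0.1603]
tool_rot: [0.694, 0.137, 0.694, -0.137]
contact_force: [-0.2, -0.0, 0.2]
gripper_width: 0.244
```

Request:
drive_tool(plan=[[0,0,0,0],[0,0,0,0],[0,0,0,0],[0,0,0,0],[0,0,0,0],[0,0,0,0]], fingers=0.08)

```text
time: 22.7
tool_pos: [0.4457, -0.3288, 0.1597]
tool_rot: [0.694, 0.137, 0.694, -0.137]
contact_force: [0.3, -0.8, -0.2]
gripper_width: 0.935
```

Request:
drive_tool(plan=[[-0.01,0,0,0],[-0.03,0,0,0],[-0.06,0,0,0],[-0.1,0,0,0],[-0.15,0,0,0],[-0.19,0,0,0],[-0.19,0,-0.03,0],[-0.19,0,-0.05,0],[-0.19,0,-0.05,0]])

```text
time: 23.6
tool_pos: [0.3986, -0.3095, 0.3517]
tool_rot: [0.695, 0.136, 0.693, -0.138]
contact_force: [0.4, 0.5, -0.0]
gripper_width: 0.936
```

```bash
python3 rest.py; python3 cen.py scene18; python3 - <<'E'
from h import *
np.set_printoptions(precision=4,suppress=True)
cv2.imwrite("pics/side18.png",viewer.grab_frame("side")); cv2.imwrite("pics/w18.png",viewer.grab_frame("wrist"))
for n in("side0","side18"):
    h=cv2.cvtColor(cv2.imread(f"pics/{n}.png"),cv2.COLOR_BGR2HSV); print(n)
    for r in range(288,344,3): print(r,''.join('R' if (p[0]<6 and p[1]>170 and p[2]>50) else 'b' if (95<p[0]<125 and p[1]>110) else ('k' if p[2]<50 else ('#' if p[2]>140 else '.')) for p in h[r,300:340]))
for n in("scene0","scene18"):
    im=cv2.imread(f"pics/{n}.png"); m=hsv(im,(0,170,60),(6,255,255))[200:275,165:215]; p=np.argwhere(m); print(n,p.min(0)+[200,165],p.max(0)+[200,165],p.mean(0)+[200,165])
    for nm,(x0,x1,y0,y1) in {"jar":(435,470,190,230),"block":(485,525,240,270),"dish":(255,310,375,425)}.items():
        print(nm, np.abs(cv2.imread("pics/scene0.png")[y0:y1,x0:x1].astype(int)-im[y0:y1,x0:x1]).mean())
w=Cam("wrist"); im=cv2.imread("pics/w18.png"); m=hsv(im,(0,150,40),(6,255,255))
for b in blobs(m,100): print("wrist red",b[0],b[1],w.plane(b[0],.2))
E
```

```text
rest xy -0.051802288075927926 8.493178663533396e-05 z 0.3517449416711622 yaw y 67.63340531046582 tilt [ 0.0021 -0.0023 -1.    ] [ 0.3576  0.4717 -0.0433] 23.6
[371.38996139 270.32818533] 259 257
23.65 [-0.53103407 -0.36734074 -0.07367785] [ 0.37785735 -0.22217549 -0.10704986]
side0
288 ####################################.###
291 ########################################
294 ##############RRRRRRRRRR################
297 ##############RRRRRRRRRR################
300 ###############RRRRRRRRR.###############
303 #############..RRRRRRR...###############
306 bb###########..RRRRRRRR..#bbbbb#########
309 b#.#bbbbbbbb...RRRRRRRRR...bbbb#########
312 b####bbbbkkk.RRRRRRRRRRR..k.bbbb########
315 b.###bbbbkkk.RRRRRRRRRRRR.kkbbbb########
318 #.###bbbbkkk..RR.RRRRRRR..kkbbbb########
321 .####bbbb.kk..RRRRRRRRRR.kkk.bbbb#######
324 .####bbbb.kkkkkkkkkkkkkkkkkk.bbbb#######
327 #####bbbbbkkkkkkkkkkkkkkkkkkkbbbb#######
330 #####bbbbbkkkkkkkkkkkkkkkkkkk.bbb#######
333 ######bbbbbbbbbbbbbbbbbbbbbbbbbbbb######
336 ######bbbbbbbbbbbbbbbbbbbbbbbbbbbb######
339 #####bbbbbbbbbbbbbbbbbbbbbbbbbbbbbbbbb#.
342 bbb
[... 459 characters left out ...]
bbbkkk.RRRRRRRRRRRR.k.bbbbb########
318 #####bbb.kk.RRRRRR.RRRR..k..bbbb########
321 ####.bbbbkkk.RRRRRRRRRR.kk..bbbbb#######
324 .###..bbkkkkkkkkkkkkkkkkkkk.bbbbb#######
327 ####..bbbkkkkkkkkkkkkkkkkkkkbbbbb#######
330 ####..bbkkkkkkkkkkkkkkkkkkk.bbbbbb######
333 ####..bbbbbbbbbbbbbbbbbbbbbbbbbbbb######
336 ####..bbbbbbbbbbbbbbbbbbbbbbbbbbbb######
339 ####.bbbbbbbbbbbbbbbbbbbbbbbbbbbbbbbbb##
342 bbbbbbbbbbbb..............bbbbbbbbbbbbb#
scene0 [225 181] [230 190] [227.8723 185.7234]
jar 0.0
block 0.0
dish 0.0
scene18 [224 183] [230 191] [227. 187.]
jar 3.9683333333333333
block 4.624722222222222
dish 6.4381818181818184
wrist red [325.2 261.2] [312, 238, 27, 46, 1068] [ 0.4377 -0.3246  0.2   ]
```

```bash
python3 -c "
from plant import manip; print(manip.job_done())"
```

```text
the job is handed in; nothing more can be done
None
```

The clip is home in the groove, the fork hangs in its rest again with the gripper clear, and the job was handed in at about 24 s of the 58 s allowed. It reported no verdict.

**How it was done:** The moves could only turn the tool about its vertical axis. I therefore tilted the fork to about 34° in the jaws by levering its tines against the edge of the rest's opening. I slid it under the lamp bar along D and pushed the clip about 22 mm, until it met a hard stop at about 32 N. Then I brought the fork upright again in the opening, lowered it and let go.

**Last checks:**
- **Clip:** the end of its lug is at scene pixel (370,257), against (370.6, 257.7) predicted for home. It stayed there after the fork was withdrawn and again after the fork was released.
- **Fork:** handle and guard are within 1–2 pixels (about 2–3 mm) of where they stood at the start. It looks upright and the wrist reads no load.
- **Bystanders:** I never went near the jar, dish or block. Their picture patches differ slightly from the start (mean 4–6 grey levels), which I put down to noise and shadow; I did not measure their positions.

**What went wrong or disagreed:**
- **Missed insertion:** on my first try at putting the fork back, the tines landed on the rest's rim with about 76 N at the wrist (limit 120 N). This turned the fork in the jaws to about 25°. I backed off, re-measured and the second try went in.
- **Fork length below the grip:** it measured about 8 mm more than expected, though the fork seated at about its original height.
- **Viewer position:** the foot's centre came out about 19 mm behind the position given by the bar, face edge and clip. I used the latter.

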